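# Clamp an angle section in the welding jig with the ratchet and earth it

### The job

Get the aluminium angle ready for welding: slide it along the jig until its end is hard against the end stop, then tighten the hold-down strap on it fully with the ratchet handle, swinging back and forth until the handle will not go on clockwise, and leave the handle swung back to its rear stop (away from the robot). Then take the sprung earth clamp off its stand and clip it, upright and pushed well down, on the free half of the angle's upright leg (the half away from the end stop). Leave the angle home and the can, hammer and brush where they are.

Things in the scene. Friction and masses are not known exactly. Their poses are not given: they have to be found in the camera images.
- angle_leg (a point): Loose aluminium angle, 200 long, 50 x 50, 8 mm thick, about 0.4 kg, one leg flat on the jig bed, one upright on the robot's side. Point: mid-thickness of the upright leg, 25 above the underside, 25 below its top edge, 30 from the free end. y runs along the angle away from the end stop, z up, x across the leg towards the stud. Grip the leg across x to slide it (2 to 5 N).
- angle_end (a point): Middle of the angle's square end face that must meet the end stop, 25 mm above the angle's underside. Axes as angle_leg. It starts 30 to 65 mm off the stop. The angle slides between two 6 mm high rails with 2 mm of play each side; the flat leg's top is 17 mm below this point.
- stop_face (a point): Middle of the working face of the jig's end stop: dark steel block, 85 wide, 50 high, on the 15 mm thick bed (fixed plate 160 x 255 mm). 40 mm above the table. The face looks along +y, which runs along the rails towards the angle; +x across the jig away from the robot; z up. The angle is home when angle_end meets this plane.
- stud_axis (a point): On the vertical axis of stud, nut and ratchet handle, 115 mm above the table, the height at which the knob is gripped. Fixed to the jig. The toothed wheel round it is 65 mm in diameter. The stop posts in the handle's path end 87 mm above the table.
- knob (a point): Middle of the handle's upright round black knob, 22 mm in diameter: top 25 above, handle bar 27 below. It moves on a level circle of radius 130 about stud_axis. It does not spin but turns easily between fingers. Swung clockwise from above (towards the robot) it turns the nut, at 2 to 4 N; swung back it clicks over the teeth at under 1.5 N and the nut stays.
- ratchet (a joint): Angle of the ratchet handle, rad: 0 at the rear stop (away from the robot), growing clockwise from above to 1.15 at the front stop. Starts at 0.25 to 0.95 and stays where it is left. 18 teeth: up to 0.37 rad of each clockwise swing is lost before the pawl catches.
- nut (a joint): Turn of the clamp nut and toothed wheel, rad, clockwise from above. Starts at 0 to 0.6; fully tight at its hard stop at 3.2. Turned only by the ratchet, never slackens. Each rad lowers the strap 1.4 mm.
- strap_toe (a point): Underside of the toe of the hold-down strap (grey bar 105 x 32 x 11 mm) over the angle's flat leg: 3 to 4.5 mm above it at the start, pressing on it when the nut is tight. Moved by the nut only.
- clamp_grip (a point): Sprung earth clamp, 0.17 kg, like a big clothes peg: two steel handles up, copper jaws down. Point: between the handles, 36 above the hinge pin, 20 below the handle tops. x: across handles and jaws (squeeze along x), y along the pin, z up. Handles 28 wide (y); at rest splayed, 50 apart here and 63 at the top outside; squeezed to the stop (15 N a side) 28 apart and parallel.
- clamp_jaws (a point): Middle of the clamp's copper jaw pads, 70 mm below clamp_grip, same axes. Jaw tips are 16 below. A web stops the clamp on a plate's top edge when this point is 22 below that edge. Squeezed open, the jaws clear an 8 mm plate by 5 mm or more each side. Let go, they shut on it; the splaying handles then rub on the fingers and can lift the clamp some 10 mm, so follow it down while opening.
- clamp_half_a (a joint): Angle of one clamp half, rad: 0 shut on an 8 mm plate, 0.32 squeezed fully open, -0.11 shut on nothing. The other half mirrors it.
- stand_top (a point): Top middle of the 8 mm thick, 80 mm long upright strip of the clamp's fixed stand, 60 mm above the table (base 80 x 100 x 12 mm). y along the strip. The clamp starts clipped fully down on it, within 10 mm of its middle; lift it 50 mm squeezed open to clear it.
- can_c (a point): Bystander: aluminium spray can, 60 mm in diameter, 130 mm high; point 65 mm up its axis. Not to be moved.
- hammer_grip (a point): Bystander: hammer lying on the bench to the robot's right; a point on its handle. Not to be moved.
- brush_grip (a point): Bystander: flat wooden-handled brush lying beyond the jig; a point on its handle. Not to be moved.
Things that resemble listed ones, but are neither listed nor needed, are in the scene too. What is shaped like the part that bears angle_leg but orange or turquoise is not meant. Leave any red look-alike of the part that bears clamp_grip alone.

How it is judged:
By the outcome, as a careful person would: the job done as asked, in the order asked, and still so for the second after the job is handed in, with the robot touching nothing.
It also fails if it takes over 72 s, if anything falls off the work surface, if the arm or the gripper's body presses on something with over 40 N, if the wrist force passes 120 N, or if a joint passes its speed limit or range.

### The arm

A 6-joint arm with a two-finger parallel gripper is mounted at the origin on the work surface. World frame = base frame: x ahead of the robot, y to its left, z up, the work surface at z = 0. Lengths are in m, angles in rad, forces in N, time in s.
With the tool pointing down it reaches from about 0.325 to 1 m from the base axis. Payload 5.1 kg.
Tool frame: the origin (TCP) lies midway between the tips of the shut fingers; the grasp point (between the pads) lies 19 mm behind it; z points along the fingers, y is the direction in which the jaws open and shut (so a half turn about z gives the same grasp; the last joint's range is limited). The gripper opens to 85 mm and grips with 20 to 120 N. Pads are 22 mm wide; open, the fingers measure 114 mm over their backs; the gripper's body (76 mm by 85 mm) begins 54 mm behind the grasp point. The pads swing forward as they close: fully open they stand 13 mm farther back than shut.
Start: joints at [-1.198, 0.124, 1.65, -0, 1.367, -0.083], TCP at [0.286, -0.584, 0.231] pointing down, gripper open.
Joint ranges: [-2.61, 2.61], [-1.02, 2.33], [0.03, 2.71], [-1.35, 4.49], [0.32, 2.68], [-2.91, 2.91]. Speed limits (rad/s): [2.57, 2.57, 3.14, 3.14, 3.14, 3.14].

### API

Orientations are given as [roll, pitch, yaw] about the fixed x, y, z axes, in that order (R = Rz(yaw) Ry(pitch) Rx(roll)).
In Python, from workcell import env, get_image gives the robot as it stands.
- The arm moves only by the tool step_arm, never from a script. Its argument "plan" is a list of rows, each an object with "translation": the shift along the tool's x, y, z in m, a list of three; "rotation": the turn, a rotation vector about the tool's x, y, z in rad, a list of three; "gripper": the finger opening in m, from 0 to 0.0854. A call has 1 to 12 rows; each row is the pose to reach, as a shift and turn from the pose commanded when the call began, along the tool's axes at that moment; what a row does not reach only later rows make up. A row lasts 1/8 s, in which the tool goes at most 62.5 mm and 10.7 degrees, less where a joint would pass 70% of its speed; a pose out of reach is approached as far as the arm can. A call with a gripper value outside its range is refused whole. The fingers move at their own pace and stop on an object; the grip force is fixed at half the most. Time passes only in rows, so rows that repeat a pose let the fingers close. It gives the time, the measured TCP pose, the force and the opening at its end, in the units of the state.
- env.observe(): the state, without advancing time (a new reading comes with each control period).
- get_image(name): name is "side" or "top"; returns a dict with "image" (480x640x3 uint8, blue, green, red), "z_map" (480x640 float32, m along the optical axis (not along the pixel's ray), 0 where there is no reading), "mtx" (3x3 intrinsics, pixels), "rvec" (rotation vector, rad) and "tvec" (3), from world to camera coordinates, as OpenCV has them. Camera axes: x right, y down, z forward; pixel columns grow to the right and rows downward; lengths in m; the calibration is good to about 2 mm. A picture is of the moment at which its call begins.
- env.hand_in(): hands the job in, once; it reports no verdict.
The state is a dict: "time": time; "joints": joint angles; "qd": joint speeds; "effort": joint torques, N m; "tcp_pos": TCP position; "orientation": TCP orientation; "wrist_force": force on the tool from outside, world axes, zero at the start; "moment": the same for the moment, N m; "opening": opening from 0.0 (shut) to 1.0 (fully open).
Only numpy, scipy, OpenCV 4.12 (cv2) and the standard library are available. Lean on these libraries where they do the work, as an engineer would, in place of code of your own. Each camera call takes 0.05 s, during which the arm holds its last target.

## Working session

There is one attempt and no reset: what is moved stays moved. The work goes in short steps, Python scripts to look and compute and a tool call to move; the robot and the scene stay as the last step left them, time stands still between calls to the robot, and variables do not carry over. Pictures are saved under pics/ and viewed, and the job is handed in when it is done.

Besides the shell and the picture viewer there is one more tool, called after ">>>" by a JSON object that holds its "fn" and its "kwargs". step_arm: Moves the arm, as the interface text tells. Its arguments: {"type":"object","properties":{"plan":{"type":"array","items":{"type":"object","properties":{"translation":{"type":"array","items":{"type":"number"}},"rotation":{"type":"array","items":{"type":"number"}},"gripper":{"type":"number"}}}}},"required":["plan"]}

```bash
mkdir -p pics; ls; python3 - <<'E'
from workcell import env,get_image
import cv2,numpy as np
print(env.observe())
for n in("side","top"):
    d=get_image(n);cv2.imwrite(f"pics/{n}0.png",d["image"]);np.savez(f"{n}0.npz",**d)
    R=cv2.Rodrigues(d["rvec"])[0];print(n,d["mtx"].tolist(),(-R.T@d["tvec"].ravel()),R.round(3).tolist())
E
```

```text
pics
{'time': 0.0, 'joints': array([-1.19756946e+00,  1.24517719e-01,  1.65171683e+00, -8.60907419e-06,
        1.36749683e+00, -8.26175334e-02]), 'qd': array([-0.00284979,  0.00158982, -0.00064509,  0.00111498, -0.00117159,
        0.00077875]), 'effort': array([-2.04233072e-05, -4.23613250e+01, -3.65453267e+01, -7.49557489e-05,
        6.75039890e-03,  1.79948707e-06]), 'tcp_pos': array([ 0.28587484, -0.58305934,  0.23001955]), 'orientation': array([-3.13946053e+00, -1.68095865e-04,  4.55845965e-01]), 'wrist_force': array([-0.85382153, -0.5436519 ,  0.25243875]), 'moment': array([ 0.0001589 , -0.01459606, -0.03473576]), 'opening': 1.0011942067609063}
side [[534.767421367963, 0.0, 320.378682301982], [0.0, 534.767421367963, 250.6282478084975], [0.0, 0.0, 1.0]] [0.09376617 0.86752454 0.95090129] [[-0.882, -0.47, -0.021], [-0.292, 0.583, -0.758], [0.369, -0.663, -0.652]]
top [[566.5740370780139, 0.0, 325.3928434559419], [0.0, 566.5740370780139, 236.85969462534453], [0.0, 0.0, 1.0]] [0.45306117 0.02027646 1.30172184] [[0.017, -1.0, 0.007], [-0.996, -0.018, -0.093], [0.093, -0.005, -0.996]]
```

View pics/top0.png

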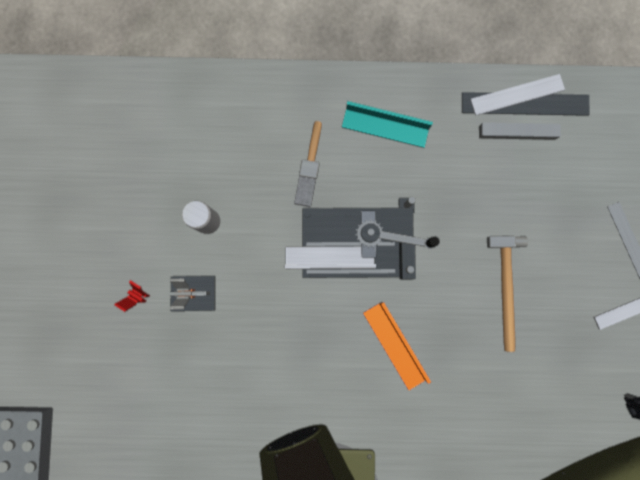

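View pics/side0.png

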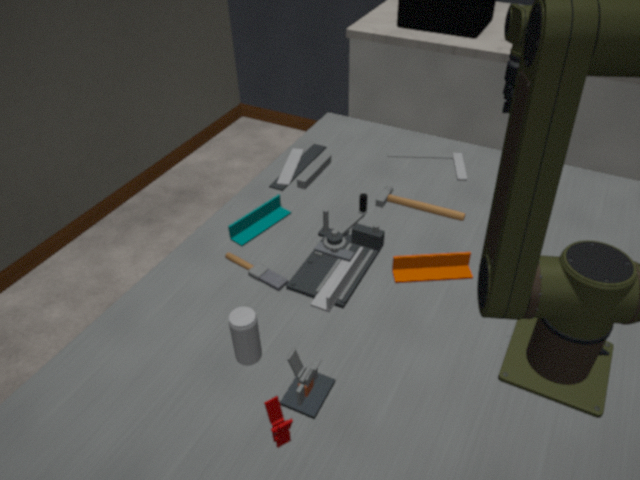

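```bash
python3 - <<'E'
import cv2,numpy as np
t=np.load("top0.npz")["image"];s=np.load("side0.npz")["image"]
cv2.imwrite("pics/c1.png",cv2.resize(t[185:290,275:450],None,fx=4.5,fy=4.5,interpolation=cv2.INTER_CUBIC))
cv2.imwrite("pics/c2.png",cv2.resize(s[185:315,270:400],None,fx=4.5,fy=4.5,interpolation=cv2.INTER_CUBIC))
a=cv2.resize(t[265:325,105:225],None,fx=5,fy=5,interpolation=cv2.INTER_CUBIC)
b=cv2.resize(s[335:455,255:345],None,fx=2.5,fy=2.5,interpolation=cv2.INTER_CUBIC)
c=np.zeros((300,600+225,3),np.uint8);c[:,:600]=a;c[:,600:]=b
cv2.imwrite("pics/c3.png",c[:,:800])
E
```

```text
(no output)
```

View pics/c1.png

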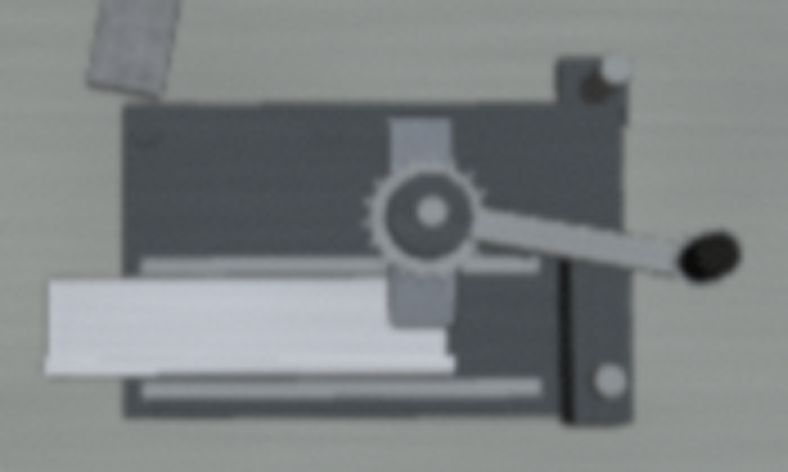

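View pics/c2.png

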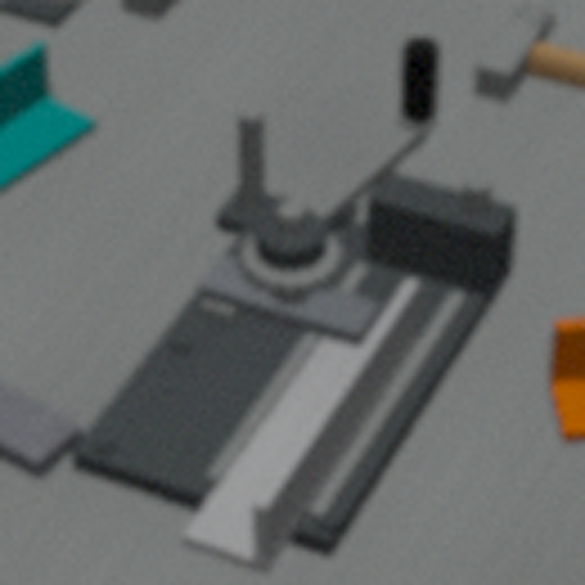

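View pics/c3.png

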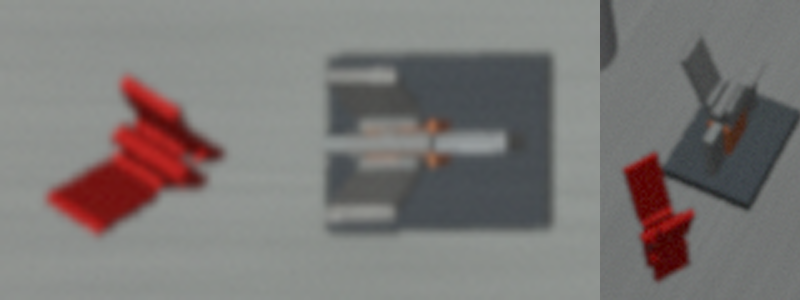

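```bash
cat > h.py <<'E'
import cv2,numpy as np
def cam(d): return d["mtx"],cv2.Rodrigues(d["rvec"])[0],np.ravel(d["tvec"])
def ray(d,u,v,z):
    K,R,t=cam(d);c=-R.T@t;r=R.T@np.linalg.inv(K)@np.array([u,v,1.]);return c+r*(z-c[2])/r[2]
def xyz(d):
    K,R,t=cam(d);Z=d["z_map"];v,u=np.indices(Z.shape)
    P=np.stack([(u-K[0,2])/K[0,0]*Z,(v-K[1,2])/K[1,1]*Z,Z],-1)
    W=(P-t)@R;W[Z<=0]=np.nan;return W
def proj(d,p): return cv2.projectPoints(np.float64(p).reshape(-1,1,3),d["rvec"],d["tvec"],d["mtx"],None)[0].reshape(-1,2)
E
python3 - <<'E'
from h import *
np.set_printoptions(precision=4,suppress=True,linewidth=150)
t=dict(np.load("top0.npz"));W=xyz(t);z=W[...,2]
print("table",np.nanmedian(z[300:330,250:290]))
def show(name,box,lo,hi):
    a,b,c,e=box;m=np.zeros(z.shape,bool);m[c:e,a:b]=True;m&=(z>lo)&(z<hi)
    P=W[m]
    if len(P)<4: print(name,len(P));return
    q=np.percentile(P,[1,50,99],axis=0);r=cv2.minAreaRect(P[:,:2].astype(np.float32)*1000)
    print(name,len(P),q.tolist(),r)
show("bed",(295,420,190,290),.008,.022)
show("stop",(385,420,190,290),.055,.072)
show("angleflat",(280,390,240,275),.020,.030)
show("angletop",(280,390,240,275),.055,.072)
show("strap",(355,385,205,265),.03,.055)
show("knob",(420,445,230,250),.13,.15)
show("knoball",(420,445,230,250),.10,.15)
show("nut",(350,390,215,255),.055,.15)
show("posts",(395,420,190,290),.075,.1)
show("can",(175,220,195,240),.12,.14)
show("standbase",(165,220,270,315),.006,.02)
show("stripTop",(165,220,270,315),.05,.065)
show("clamptop",(165,220,270,315),.11,.2)
show("clamp90",(165,220,270,315),.075,.11)
for u,v in [(369,232),(371,232)]: print(W[v,u])
E
```

```text
table 1.987333068750034e-05
bed 5179 [[0.4837351838995535, -0.18434960526139293, 0.009337068857656458], [0.5884557739920558, -0.03743460671311998, 0.015853283203250558], [0.6743314766781002, 0.07763730507073925, 0.021827868936971213]] ((580.5721435546875, -57.31593322753906), (284.03277587890625, 199.76380920410156), 89.92278289794922)
stop 472 [[0.48145034317859864, -0.18364447485477708, 0.056582895180148335], [0.5249418869092877, -0.1674070456360049, 0.0649134331931367], [0.6466963896378597, -0.15322955292231255, 0.07070635042806886]] ((565.6768188476562, -151.9900665283203), (174.538330078125, 57.87456130981445), 7.427697658538818)
angleflat 1724 [[0.4924520593035867, -0.1260921853322946, 0.020075809125354012], [0.5282623600152441, 0.00032561450822556347, 0.023225697445087658], [0.561768840037781, 0.09952104178855145, 0.029018432263797356]] ((527.3258056640625, -15.071121215820312), (77.1125717163086, 233.47288513183594), 1.0381240844726562)
angletop 442 [[0.5010006134643925, -0.10292523479765806, 0.059115135514851695], [0.5066569858763944, -0.01938628891978622, 0.0654869022272789
[... 2563 characters left out ...]
, 19.24274444580078), 82.85900115966797)
clamptop 151 [[0.4100262922237678, 0.3039042658838935, 0.11036749046637023], [0.4202456686125511, 0.31763320936278205, 0.12115745419536386], [0.47210149787907485, 0.3324318065684928, 0.1273848269094804]] ((441.0492248535156, 318.54412841796875), (62.006038665771484, 28.702457427978516), 1.529029369354248)
clamp90 260 [[0.42003637171455616, 0.3023289673614839, 0.07517837575520596], [0.4408914037133218, 0.31701327353556935, 0.0828924628962806], [0.4620398521785216, 0.33407535277187667, 0.10940388054453908]] ((443.0087890625, 318.4473571777344), (35.17731857299805, 47.67476272583008), 86.72613525390625)
[ 0.5771 -0.079   0.1009]
[ 0.5776 -0.0837  0.0964]
```

```bash
python3 - <<'E'
from h import *
np.set_printoptions(precision=4,suppress=True,linewidth=150)
t=dict(np.load("top0.npz"));s=dict(np.load("side0.npz"));g=cv2.cvtColor(t["image"],cv2.COLOR_BGR2GRAY).astype(float)
# near edge of leg top (z=.065): strongest vertical gradient per column
G=cv2.GaussianBlur(g,(0,0),.8)
def hedge(cols,r0,r1,z,sign):
    pts=[]
    for c in cols:
        d=np.diff(G[r0:r1,c])*sign;i=int(np.argmax(d))
        if 0<i<len(d)-1:
            o=.5*(d[i-1]-d[i+1])/(d[i-1]-2*d[i]+d[i+1])
        else:o=0
        pts.append(ray(t,c,r0+i+.5+o,z))
    p=np.array(pts);k=np.polyfit(p[:,1],p[:,0],1);r=p[:,0]-np.polyval(k,p[:,1]);ok=abs(r)<.002
    k=np.polyfit(p[ok,1],p[ok,0],1);return k,ok.sum(),len(p),r[ok].std()
print("leg near top edge",hedge(range(290,372),260,275,.065,-1))
print("flat far edge z.023",hedge(range(290,355),240,254,.023,1))
print("bed near edge",hedge(range(310,395),272,285,.015,1))
print("bed far edge",hedge(range(310,355),200,215,.015,-1))
def vedge(rows,c0,c1,z,sign):
    pts=[]
    for r in rows:
        d=np.diff(G[r,c0:c1])*sign;i=int(np.argmax(d));o=0
        if 0<i<len(d)-1:o=.5*(d[i-1]-d[i+1])/(d[i-1]-2*d[i]+d[i+1])
        pts.append(ray(t,c0+i+.5+o,r,z))
    return np.array(pts)[:,:2].mean(0),np.array(pts)[:,1].std()
print("leg end (stop side) z.065",vedge(range(265,268),370,384,.065,-1))
print("leg free end z.065",vedge(range(265,268),280,290,.065,1))
print("flat free end z.023",vedge(range(250,262),280,292,.023,1))
print("stop top edge z.065",vedge(range(246,275),398,407,.065,1),"bottom z.015",vedge(range(246,275),394,403,.015,-1))
print("bed free end z.015",vedge(range(212,240),296,308,.015,-1))
print(G[265,366:382].round(),G[255,392:410].round())
# stud, posts
hs=cv2.cvtColor(t["image"],cv2.COLOR_BGR2HSV)
W=xyz(t)
dk=(g<45)&(np.indices(g.shape)[1]>415)&(np.indices(g.shape)[1]<450)&(np.indices(g.shape)[0]>225)&(np.indices(g.shape)[0]<255)
v,u=np.nonzero(dk);print("knob px",u.min(),u.max(),v.min(),v.max())
for (u,v,z) in [(275+432/4.5,185+210/4.5,.104),(275+615/4.5,185+69/4.5,.087),(275+611/4.5,185+381/4.5,.087)]:
    print(ray(t,u,v,z),W[int(round(v)),int(round(u))])
E
```

```text
leg near top edge (array([-0.0273,  0.5019]), np.int64(82), 82, np.float64(0.0003455786854142099))
flat far edge z.023 (array([-0.1277,  0.56  ]), np.int64(20), 65, np.float64(0.0011923467895973584))
bed near edge (array([-0.0223,  0.4806]), np.int64(85), 85, np.float64(0.00018949614363157))
bed far edge (array([-0.0264,  0.6411]), np.int64(45), 45, np.float64(0.000336729331913248))
leg end (stop side) z.065 (array([ 0.5064, -0.097 ]), np.float64(4.303902691028178e-05))
leg free end z.065 (array([0.503 , 0.1013]), np.float64(0.00010944807877854513))
flat free end z.023 (array([0.5284, 0.1026]), np.float64(0.0001602285480387591))
stop top edge z.065 (array([ 0.5205, -0.1544]), np.float64(0.0005260234428284651)) bottom z.015 (array([ 0.5231, -0.1534]), np.float64(0.002326968131431021))
bed free end z.015 (array([0.5982, 0.0681]), np.float64(0.0003661192485541621))
[191. 191. 191. 191. 191. 191. 190. 187. 177. 152. 114.  87.  79.  77.  77.  77.] [78. 78. 77. 77. 77. 74. 64. 47. 38. 45. 61. 72. 76. 77. 76. 77. 77. 77.]
knob px 426 437 238 246
[ 0.5775 -0.083   0.104 ] [ 0.5776 -0.0837  0.0964]
[ 0.6492 -0.1721  0.087 ] [ 0.6496 -0.1725  0.0889]
[ 0.4989 -0.1706  0.087 ] [ 0.4982 -0.1711  0.0868]
```

```bash
cat >> h.py <<'E'
from scipy.spatial.transform import Rotation as Ro
def delta(p,yaw,o=None):
    from workcell import env
    s=env.observe();R=Ro.from_euler("xyz",s["orientation"]);T=Ro.from_euler("xyz",[np.pi,0,yaw])
    print("t",s["time"],"tcp",s["tcp_pos"].round(4),"rpy",s["orientation"].round(4),"F",s["wrist_force"].round(1),"op",round(s["opening"],3))
    print("translation",R.inv().apply(np.array(p)-s["tcp_pos"]).round(4),"rot",(R.inv()*T).as_rotvec().round(4))
E
python3 -c "
from h import *
delta([.5043,.071,.15],1.595)"
```

```text
t 0.1 tcp [ 0.2859 -0.5831  0.2302] rpy [-3.1397e+00 -1.0000e-04  4.5580e-01] F [-0.5 -0.6  0.7] op 0.999
translation [ 0.4841 -0.491   0.0812] rot [-0.0016 -0.0012 -1.1392]
```

>>> {"fn": "step_arm", "kwargs": {"plan": [{"translation": [0.044, -0.045, 0], "rotation": [0, 0, -0.11], "gripper": 0.045}, {"translation": [0.088, -0.089, 0], "rotation": [0, 0, -0.22], "gripper": 0.045}, {"translation": [0.132, -0.134, 0], "rotation": [0, 0, -0.33], "gripper": 0.045}, {"translation": [0.176, -0.178, 0], "rotation": [0, 0, -0.44], "gripper": 0.045}, {"translation": [0.22, -0.223, 0], "rotation": [0, 0, -0.55], "gripper": 0.045}, {"translation": [0.264, -0.268, 0], "rotation": [0, 0, -0.66], "gripper": 0.045}, {"translation": [0.308, -0.312, 0], "rotation": [0, 0, -0.77], "gripper": 0.045}, {"translation": [0.352, -0.357, 0.02], "rotation": [0, 0, -0.88], "gripper": 0.045}, {"translation": [0.396, -0.402, 0.035], "rotation": [0, 0, -0.99], "gripper": 0.045}, {"translation": [0.44, -0.446, 0.055], "rotation": [0, 0, -1.09], "gripper": 0.045}, {"translation": [0.4841, -0.491, 0.0812], "rotation": [-0.0016, -0.0012, -1.1392], "gripper": 0.045}, {"translation": [0.4841, -0.491, 0.0812], "rotation": [-0.0016, -0.0012, -1.1392], "gripper": 0.045}]}}

```text
time: 1.6
tcp_pos: [0.5035, 0.073, 0.1477]
orientation: [-3.138, 0.002, 1.599]
wrist_force: [-0.0, -0.2, -0.2]
opening: 0.531
```

```bash
python3 -c "
from h import *
delta([.5043,.071,.034],1.595)"
```

```text
t 1.6 tcp [0.5035 0.073  0.1477] rpy [-3.1381e+00  1.6000e-03  1.5992e+00] F [-0.  -0.2 -0.2] op 0.531
translation [-0.0019  0.0011  0.1137] rot [-0.0035  0.0016  0.0042]
```

>>> {"fn": "step_arm", "kwargs": {"plan": [{"translation": [0, 0, 0.05], "rotation": [0, 0, 0], "gripper": 0.045}, {"translation": [0, 0, 0.09], "rotation": [0, 0, 0], "gripper": 0.045}, {"translation": [0, 0, 0.114], "rotation": [0, 0, 0], "gripper": 0.045}, {"translation": [0, 0, 0.115], "rotation": [0, 0, 0], "gripper": 0.045}]}}

```text
time: 2.1
tcp_pos: [0.5028, 0.0693, 0.0331]
orientation: [-3.137, 0.002, 1.594]
wrist_force: [-0.9, 0.0, 0.2]
opening: 0.525
```

```bash
python3 - <<'E'
from h import *
from workcell import get_image
delta([.5043,.071,.034],1.595)
d=get_image("side");cv2.imwrite("pics/s1.png",cv2.resize(d["image"][180:380,230:430],None,fx=3,fy=3,interpolation=cv2.INTER_CUBIC))
E
```

```text
t 2.1 tcp [0.5028 0.0693 0.0331] rpy [-3.1374e+00  2.1000e-03  1.5939e+00] F [-0.9  0.   0.2] op 0.525
translation [ 0.0016  0.0015 -0.0009] rot [-0.0042  0.0021 -0.0011]
```

View pics/s1.png

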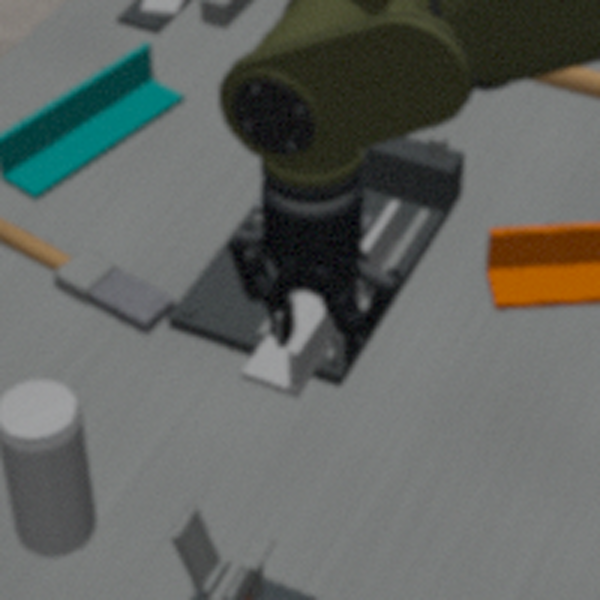

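>>> {"fn": "step_arm", "kwargs": {"plan": [{"translation": [0, 0.0015, 0], "rotation": [0, 0, 0], "gripper": 0.045}, {"translation": [0, 0.0015, 0], "rotation": [0, 0, 0], "gripper": 0.0}, {"translation": [0, 0.0015, 0], "rotation": [0, 0, 0], "gripper": 0.0}, {"translation": [0, 0.0015, 0], "rotation": [0, 0, 0], "gripper": 0.0}, {"translation": [0, 0.0015, 0], "rotation": [0, 0, 0], "gripper": 0.0}, {"translation": [0, 0.0015, 0], "rotation": [0, 0, 0], "gripper": 0.0}]}}

```text
time: 2.9
tcp_pos: [0.5065, 0.0701, 0.0362]
orientation: [3.141, 0.002, 1.595]
wrist_force: [-3.5, -1.1, 6.2]
opening: 0.083
```

>>> {"fn": "step_arm", "kwargs": {"plan": [{"translation": [-0.006, 0, 0], "rotation": [0, 0, 0], "gripper": 0.0}, {"translation": [-0.014, 0, 0], "rotation": [0, 0, 0], "gripper": 0.0}, {"translation": [-0.024, 0, 0], "rotation": [0, 0, 0], "gripper": 0.0}, {"translation": [-0.034, 0, 0], "rotation": [0, 0, 0], "gripper": 0.0}, {"translation": [-0.044, 0, 0], "rotation": [0, 0, 0], "gripper": 0.0}, {"translation": [-0.05, 0, 0], "rotation": [0, 0, 0], "gripper": 0.0}, {"translation": [-0.05, 0, 0], "rotation": [0, 0, 0], "gripper": 0.0}]}}

```text
time: 3.78
tcp_pos: [0.5076, 0.0207, 0.0362]
orientation: [3.141, 0.001, 1.595]
wrist_force: [-3.6, 3.6, 5.1]
opening: 0.083
```

>>> {"fn": "step_arm", "kwargs": {"plan": [{"translation": [-0.002, 0, 0], "rotation": [0, 0, 0], "gripper": 0.0}, {"translation": [-0.004, 0, 0], "rotation": [0, 0, 0], "gripper": 0.0}, {"translation": [-0.006, 0, 0], "rotation": [0, 0, 0], "gripper": 0.0}, {"translation": [-0.006, 0, 0], "rotation": [0, 0, 0], "gripper": 0.0}]}}

```text
time: 4.28
tcp_pos: [0.5078, 0.0155, 0.0362]
orientation: [3.141, -0.001, 1.595]
wrist_force: [-3.3, 6.5, 5.9]
opening: 0.082
```

>>> {"fn": "step_arm", "kwargs": {"plan": [{"translation": [-0.001, 0, 0], "rotation": [0, 0, 0], "gripper": 0.0}, {"translation": [-0.002, 0, 0], "rotation": [0, 0, 0], "gripper": 0.0}, {"translation": [-0.002, 0, 0], "rotation": [0, 0, 0], "gripper": 0.0}]}}

```text
time: 4.65
tcp_pos: [0.5078, 0.0136, 0.0362]
orientation: [3.141, -0.001, 1.595]
wrist_force: [-2.5, 6.9, 6.2]
opening: 0.077
```

>>> {"fn": "step_arm", "kwargs": {"plan": [{"translation": [-0.001, 0, 0], "rotation": [0, 0, 0], "gripper": 0.0}, {"translation": [-0.002, 0, 0], "rotation": [0, 0, 0], "gripper": 0.0}, {"translation": [-0.002, 0, 0], "rotation": [0, 0, 0], "gripper": 0.0}]}}

```text
time: 5.03
tcp_pos: [0.5079, 0.013, 0.0362]
orientation: [3.141, -0.004, 1.595]
wrist_force: [-2.4, 12.3, 5.8]
opening: 0.086
```

```bash
python3 - <<'E'
from h import *
from workcell import get_image
d=get_image("top");cv2.imwrite("pics/t2.png",cv2.resize(d["image"][185:290,275:450],None,fx=4.5,fy=4.5,interpolation=cv2.INTER_CUBIC))
E
```

```text
(no output)
```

View pics/t2.png

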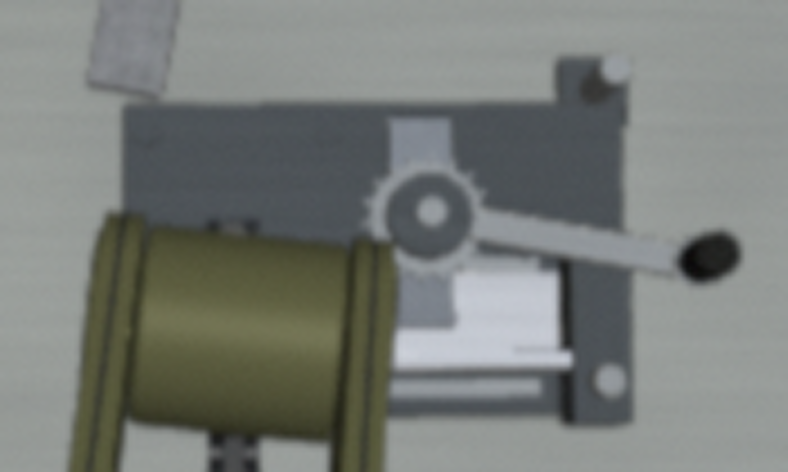

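The leg's end, near crop (572, 358), meets the stop's top edge at x≈572, and the wrist force is climbing. I'll press a little more, then release.

>>> {"fn": "step_arm", "kwargs": {"plan": [{"translation": [-0.001, 0, 0], "rotation": [0, 0, 0], "gripper": 0.0}, {"translation": [-0.002, 0, 0], "rotation": [0, 0, 0], "gripper": 0.0}, {"translation": [-0.002, 0, 0], "rotation": [0, 0, 0], "gripper": 0.0}]}}

```text
time: 5.45
tcp_pos: [0.5078, 0.013, 0.0362]
orientation: [3.141, -0.008, 1.594]
wrist_force: [-2.4, 21.2, 6.1]
opening: 0.08
```

>>> {"fn": "step_arm", "kwargs": {"plan": [{"translation": [0, 0, 0], "rotation": [0, 0, 0], "gripper": 0.05}, {"translation": [0, 0, 0], "rotation": [0, 0, 0], "gripper": 0.05}, {"translation": [0.003, 0, 0], "rotation": [0, 0, 0], "gripper": 0.05}, {"translation": [0.003, 0, -0.05], "rotation": [0, 0, 0], "gripper": 0.05}, {"translation": [0.003, 0, -0.11], "rotation": [0, 0, 0], "gripper": 0.05}, {"translation": [0.003, 0, -0.155], "rotation": [0, 0, 0], "gripper": 0.05}, {"translation": [0.003, 0, -0.155], "rotation": [0, 0, 0], "gripper": 0.05}]}}

```text
time: 6.32
tcp_pos: [0.5104, 0.011, 0.1956]
orientation: [3.131, 0.003, 1.594]
wrist_force: [-0.0, -0.1, -1.0]
opening: 0.586
```

```bash
python3 - <<'E'
from h import *
from workcell import get_image
d=get_image("side");cv2.imwrite("pics/s2.png",cv2.resize(d["image"][180:320,260:420],None,fx=4,fy=4,interpolation=cv2.INTER_CUBIC))
delta([.557,-.21,.19],1.595)
E
```

```text
t 6.375 tcp [0.5088 0.0111 0.1925] rpy [3.1364e+00 2.4000e-03 1.5946e+00] F [ 1.1 -0.2 -0.7] op 0.586
translation [-0.2222  0.043   0.0032] rot [ 0.0052  0.0024 -0.0004]
```

View pics/s2.png

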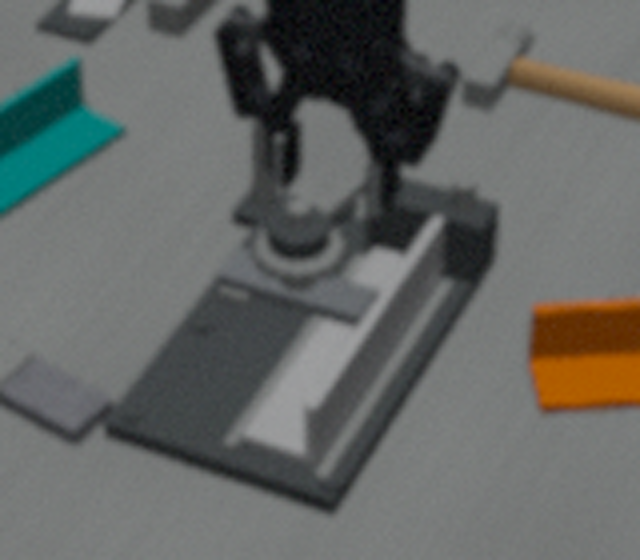

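>>> {"fn": "step_arm", "kwargs": {"plan": [{"translation": [-0.06, 0.012, 0], "rotation": [0, 0, 0], "gripper": 0.05}, {"translation": [-0.12, 0.024, 0], "rotation": [0, 0, 0], "gripper": 0.05}, {"translation": [-0.18, 0.036, 0], "rotation": [0, 0, 0], "gripper": 0.05}, {"translation": [-0.222, 0.046, 0.005], "rotation": [0, 0, 0], "gripper": 0.05}, {"translation": [-0.222, 0.046, 0.05], "rotation": [0, 0, 0], "gripper": 0.05}, {"translation": [-0.222, 0.046, 0.088], "rotation": [0, 0, 0], "gripper": 0.05}, {"translation": [-0.222, 0.046, 0.094], "rotation": [0, 0, 0], "gripper": 0.05}, {"translation": [-0.222, 0.046, 0.094], "rotation": [0, 0, 0], "gripper": 0.05}]}}

```text
time: 7.38
tcp_pos: [0.5585, -0.2093, 0.096]
orientation: [-3.141, 0.001, 1.595]
wrist_force: [-0.3, 0.1, -0.2]
opening: 0.584
```

```bash
python3 - <<'E'
from h import *
from workcell import get_image
d=get_image("side");cv2.imwrite("pics/s3.png",cv2.resize(d["image"][160:300,290:450],None,fx=4,fy=4,interpolation=cv2.INTER_CUBIC))
delta([.557,-.21,.097],1.595)
E
```

```text
t 7.425 tcp [ 0.5595 -0.2097  0.0975] rpy [3.1400e+00 2.3000e-03 1.5951e+00] F [-0.   0.3 -1.1] op 0.588
translation [-0.0003 -0.0025  0.0005] rot [0.0016 0.0023 0.0001]
```

View pics/s3.png

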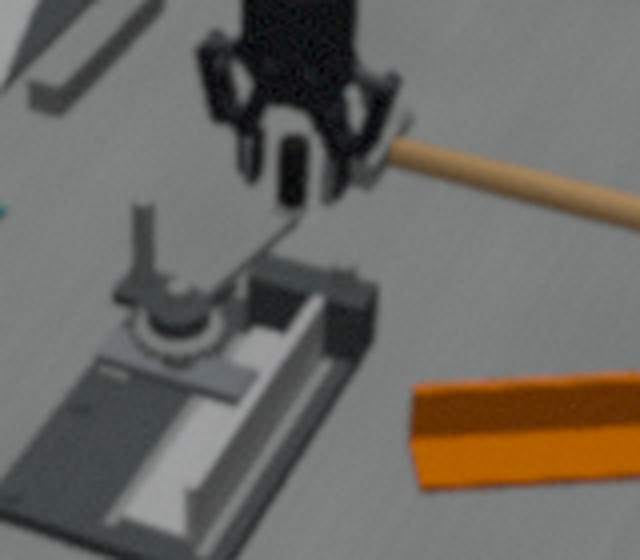

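Knob (crop 292,170) sits between the fingers. I'll close.

>>> {"fn": "step_arm", "kwargs": {"plan": [{"translation": [0, -0.001, 0], "rotation": [0, 0, 0], "gripper": 0.0}, {"translation": [0, -0.001, 0], "rotation": [0, 0, 0], "gripper": 0.0}, {"translation": [0, -0.001, 0], "rotation": [0, 0, 0], "gripper": 0.0}, {"translation": [0, -0.001, 0], "rotation": [0, 0, 0], "gripper": 0.0}]}}

```text
time: 7.92
tcp_pos: [0.559, -0.21, 0.0987]
orientation: [3.138, 0.003, 1.595]
wrist_force: [-1.7, 0.6, 6.8]
opening: 0.242
```

```bash
cat > arc.py <<'E'
# polar plan: bearing beta (from world -y towards +x); rows from current tcp
from h import *
import sys
C=np.array([.5775,-.083]);r=.130
def P(b): return C+r*np.array([np.sin(b),-np.cos(b)])
y=1.595;X=np.array([np.cos(y),np.sin(y)]);Y=np.array([np.sin(y),-np.cos(y)])
def rows(b0,bs):
    for b in bs:
        d=P(b)-P(b0);print(round(b,3),[round(float(d@X),4),round(float(d@Y),4)])
E
python3 - <<'E'
from arc import *
delta([.557,-.21,.097],1.595)
from workcell import env
p=env.observe()["tcp_pos"][:2]-C;print(np.hypot(*p),np.arctan2(p[0],-p[1]))
E
```

```text
t 7.925 tcp [ 0.559  -0.21    0.0987] rpy [3.1384e+00 3.1000e-03 1.5952e+00] F [-1.7  0.6  6.8] op 0.242
translation [ 0.     -0.002   0.0017] rot [0.0032 0.0031 0.0003]
0.12830745524496043 -0.14469049659098404
```

```bash
python3 - <<'E'
from arc import *
rows(-.147,[-.05,.05,.15,.25,.35,.45,.5])
E
```

```text
-0.05 [-0.0015, 0.0125]
0.05 [-0.0019, 0.0255]
0.15 [-0.0009, 0.0385]
0.25 [0.0014, 0.0513]
0.35 [0.0049, 0.0638]
0.45 [0.0097, 0.0758]
0.5 [0.0125, 0.0817]
```

>>> {"fn": "step_arm", "kwargs": {"plan": [{"translation": [-0.0015, 0.0125, 0], "rotation": [0, 0, 0], "gripper": 0.0}, {"translation": [-0.0019, 0.0255, 0], "rotation": [0, 0, 0], "gripper": 0.0}, {"translation": [-0.0009, 0.0385, 0], "rotation": [0, 0, 0], "gripper": 0.0}, {"translation": [0.0014, 0.0513, 0], "rotation": [0, 0, 0], "gripper": 0.0}, {"translation": [0.0049, 0.0638, 0], "rotation": [0, 0, 0], "gripper": 0.0}, {"translation": [0.0097, 0.0758, 0], "rotation": [0, 0, 0], "gripper": 0.0}, {"translation": [0.0125, 0.0817, 0], "rotation": [0, 0, 0], "gripper": 0.0}, {"translation": [0.0125, 0.0817, 0], "rotation": [0, 0, 0], "gripper": 0.0}]}}

```text
time: 8.93
tcp_pos: [0.6407, -0.1963, 0.0984]
orientation: [3.138, 0.005, 1.596]
wrist_force: [2.6, -5.9, 4.4]
opening: 0.236
```

```bash
cat > st.py <<'E'
from arc import *
from workcell import env
s=env.observe();p=s["tcp_pos"][:2]-C
b=np.arctan2(p[0],-p[1]);F=s["wrist_force"][:2]
print("t",round(s["time"],2),"r",np.hypot(*p).round(4),"b",b.round(4),"z",s["tcp_pos"][2].round(4),"Frad",(F@np.array([np.sin(b),-np.cos(b)])).round(1),"Ftan(ccw+)",(F@np.array([np.cos(b),np.sin(b)])).round(1),"Fz",s["wrist_force"][2].round(1),"op",s["opening"].round(3))
E
python3 st.py
```

```text
Traceback (most recent call last):
  File "st.py", line 5, in <module>
    print("t",round(s["time"],2),"r",np.hypot(*p).round(4),"b",b.round(4),"z",s["tcp_pos"][2].round(4),"Frad",(F@np.array([np.sin(b),-np.cos(b)])).round(1),"Ftan(ccw+)",(F@np.array([np.cos(b),np.sin(b)])).round(1),"Fz",s["wrist_force"][2].round(1),"op",s["opening"].round(3))
                                                                                                                                                                                                                                                             ^^^^^^^^^^^^^^^^^^
AttributeError: 'float' object has no attribute 'round'
```

```bash
sed -i 's/s\["opening"\].round(3)/round(s["opening"],3)/' st.py; python3 st.py
```

```text
t 8.93 r 0.1297 b 0.5087 z 0.0984 Frad 6.4 Ftan(ccw+) -0.6 Fz 4.4 op 0.236
```

```bash
python3 - <<'E'
from arc import *
rows(.5,[.53,.56,.58])
E
```

```text
0.53 [0.0018, 0.0034]
0.56 [0.0038, 0.0068]
0.58 [0.0051, 0.009]
```

>>> {"fn": "step_arm", "kwargs": {"plan": [{"translation": [0.0018, 0.0034, 0], "rotation": [0, 0, 0], "gripper": 0.0}, {"translation": [0.0038, 0.0068, 0], "rotation": [0, 0, 0], "gripper": 0.0}, {"translation": [0.0038, 0.0068, 0], "rotation": [0, 0, 0], "gripper": 0.0}]}}

```text
time: 9.3
tcp_pos: [0.6455, -0.193, 0.0983]
orientation: [-3.141, 0.005, 1.595]
wrist_force: [-5.4, -6.6, 8.6]
opening: 0.238
```

```bash
python3 st.py;python3 - <<'E'
from arc import *
rows(.56,[.45,.35,.25,.15,.05,-.05,-.15,-.25,-.35,-.45,-.53,-.56,-.58])
E
```

```text
t 9.3 r 0.1293 b 0.5538 z 0.0983 Frad 2.8 Ftan(ccw+) -8.1 Fz 8.6 op 0.238
0.45 [-0.0066, -0.0127]
0.35 [-0.0114, -0.0248]
0.25 [-0.0149, -0.0373]
0.15 [-0.0172, -0.0501]
0.05 [-0.0182, -0.063]
-0.05 [-0.0179, -0.076]
-0.15 [-0.0163, -0.0889]
-0.25 [-0.0134, -0.1016]
-0.35 [-0.0092, -0.1139]
-0.45 [-0.0039, -0.1257]
-0.53 [0.0012, -0.1348]
-0.56 [0.0033, -0.1381]
-0.58 [0.0048, -0.1402]
```

>>> {"fn": "step_arm", "kwargs": {"plan": [{"translation": [-0.0066, -0.0127, 0], "rotation": [0, 0, 0], "gripper": 0.0}, {"translation": [-0.0114, -0.0248, 0], "rotation": [0, 0, 0], "gripper": 0.0}, {"translation": [-0.0149, -0.0373, 0], "rotation": [0, 0, 0], "gripper": 0.0}, {"translation": [-0.0172, -0.0501, 0], "rotation": [0, 0, 0], "gripper": 0.0}, {"translation": [-0.0182, -0.063, 0], "rotation": [0, 0, 0], "gripper": 0.0}, {"translation": [-0.0179, -0.076, 0], "rotation": [0, 0, 0], "gripper": 0.0}, {"translation": [-0.0163, -0.0889, 0], "rotation": [0, 0, 0], "gripper": 0.0}, {"translation": [-0.0134, -0.1016, 0], "rotation": [0, 0, 0], "gripper": 0.0}, {"translation": [-0.0092, -0.1139, 0], "rotation": [0, 0, 0], "gripper": 0.0}, {"translation": [-0.0039, -0.1257, 0], "rotation": [0, 0, 0], "gripper": 0.0}, {"translation": [0.0012, -0.1348, 0], "rotation": [0, 0, 0], "gripper": 0.0}, {"translation": [0.0033, -0.1381, 0], "rotation": [0, 0, 0], "gripper": 0.0}]}}

```text
time: 10.8
tcp_pos: [0.5094, -0.1923, 0.0983]
orientation: [3.135, 0.005, 1.593]
wrist_force: [3.2, -3.6, 5.9]
opening: 0.243
```

```bash
python3 st.py;python3 - <<'E'
from arc import *
rows(-.56,[-.58,-.6])
E
```

```text
t 10.8 r 0.1287 b -0.5574 z 0.0983 Frad 1.4 Ftan(ccw+) 4.6 Fz 5.9 op 0.243
-0.58 [0.0015, -0.0022]
-0.6 [0.003, -0.0043]
```

```bash
python3 - <<'E'
from arc import *
rows(-.56,[-.45,-.33,-.21,-.09,.03,.15,.27,.39,.48,.54])
print()
rows(.54,[.45,.35,.25,.15,.05,-.05,-.15,-.25,-.35,-.45,-.53,-.57])
E
```

```text
-0.45 [-0.0072, 0.0123]
-0.33 [-0.0135, 0.0266]
-0.21 [-0.018, 0.0415]
-0.09 [-0.0207, 0.0569]
0.03 [-0.0216, 0.0725]
0.15 [-0.0205, 0.088]
0.27 [-0.0177, 0.1033]
0.39 [-0.013, 0.1182]
0.48 [-0.0083, 0.1289]
0.54 [-0.0046, 0.1358]

0.45 [-0.0053, -0.0104]
0.35 [-0.0101, -0.0225]
0.25 [-0.0136, -0.035]
0.15 [-0.0159, -0.0478]
0.05 [-0.0169, -0.0608]
-0.05 [-0.0166, -0.0738]
-0.15 [-0.0149, -0.0867]
-0.25 [-0.0121, -0.0993]
-0.35 [-0.0079, -0.1116]
-0.45 [-0.0026, -0.1235]
-0.53 [0.0025, -0.1325]
-0.57 [0.0054, -0.1369]
```

>>> {"fn": "step_arm", "kwargs": {"plan": [{"translation": [-0.0072, 0.0123, 0], "rotation": [0, 0, 0], "gripper": 0.0}, {"translation": [-0.0135, 0.0266, 0], "rotation": [0, 0, 0], "gripper": 0.0}, {"translation": [-0.018, 0.0415, 0], "rotation": [0, 0, 0], "gripper": 0.0}, {"translation": [-0.0207, 0.0569, 0], "rotation": [0, 0, 0], "gripper": 0.0}, {"translation": [-0.0216, 0.0725, 0], "rotation": [0, 0, 0], "gripper": 0.0}, {"translation": [-0.0205, 0.088, 0], "rotation": [0, 0, 0], "gripper": 0.0}, {"translation": [-0.0177, 0.1033, 0], "rotation": [0, 0, 0], "gripper": 0.0}, {"translation": [-0.013, 0.1182, 0], "rotation": [0, 0, 0], "gripper": 0.0}, {"translation": [-0.0083, 0.1289, 0], "rotation": [0, 0, 0], "gripper": 0.0}, {"translation": [-0.0046, 0.1358, 0], "rotation": [0, 0, 0], "gripper": 0.0}, {"translation": [-0.0046, 0.1358, 0], "rotation": [0, 0, 0], "gripper": 0.0}]}}

```text
time: 12.18
tcp_pos: [0.6439, -0.1932, 0.0976]
orientation: [3.141, 0.004, 1.597]
wrist_force: [-2.5, -3.3, 5.5]
opening: 0.239
```

```bash
python3 st.py
```

```text
t 12.18 r 0.1286 b 0.5422 z 0.0976 Frad 1.5 Ftan(ccw+) -3.8 Fz 5.5 op 0.239
```

>>> {"fn": "step_arm", "kwargs": {"plan": [{"translation": [-0.0053, -0.0104, 0], "rotation": [0, 0, 0], "gripper": 0.0}, {"translation": [-0.0101, -0.0225, 0], "rotation": [0, 0, 0], "gripper": 0.0}, {"translation": [-0.0136, -0.035, 0], "rotation": [0, 0, 0], "gripper": 0.0}, {"translation": [-0.0159, -0.0478, 0], "rotation": [0, 0, 0], "gripper": 0.0}, {"translation": [-0.0169, -0.0608, 0], "rotation": [0, 0, 0], "gripper": 0.0}, {"translation": [-0.0166, -0.0738, 0], "rotation": [0, 0, 0], "gripper": 0.0}, {"translation": [-0.0149, -0.0867, 0], "rotation": [0, 0, 0], "gripper": 0.0}, {"translation": [-0.0121, -0.0993, 0], "rotation": [0, 0, 0], "gripper": 0.0}, {"translation": [-0.0079, -0.1116, 0], "rotation": [0, 0, 0], "gripper": 0.0}, {"translation": [-0.0026, -0.1235, 0], "rotation": [0, 0, 0], "gripper": 0.0}, {"translation": [0.0025, -0.1325, 0], "rotation": [0, 0, 0], "gripper": 0.0}, {"translation": [0.0054, -0.1369, 0], "rotation": [0, 0, 0], "gripper": 0.0}]}}

```text
time: 13.68
tcp_pos: [0.5076, -0.1901, 0.0976]
orientation: [3.136, 0.001, 1.593]
wrist_force: [6.8, -0.0, 3.0]
opening: 0.245
```

```bash
python3 st.py
python3 - <<'E'
from arc import *
rows(-.57,[-.45,-.33,-.21,-.09,.03,.15,.27,.39,.48,.54])
E
```

```text
t 13.68 r 0.1279 b -0.5783 z 0.0976 Frad -3.7 Ftan(ccw+) 5.7 Fz 3.0 op 0.245
-0.45 [-0.0079, 0.0134]
-0.33 [-0.0142, 0.0277]
-0.21 [-0.0187, 0.0426]
-0.09 [-0.0214, 0.058]
0.03 [-0.0223, 0.0735]
0.15 [-0.0213, 0.0891]
0.27 [-0.0184, 0.1044]
0.39 [-0.0137, 0.1193]
0.48 [-0.009, 0.13]
0.54 [-0.0054, 0.1369]
```

>>> {"fn": "step_arm", "kwargs": {"plan": [{"translation": [-0.0079, 0.0134, 0], "rotation": [0, 0, 0], "gripper": 0.0}, {"translation": [-0.0142, 0.0277, 0], "rotation": [0, 0, 0], "gripper": 0.0}, {"translation": [-0.0187, 0.0426, 0], "rotation": [0, 0, 0], "gripper": 0.0}, {"translation": [-0.0214, 0.058, 0], "rotation": [0, 0, 0], "gripper": 0.0}, {"translation": [-0.0223, 0.0735, 0], "rotation": [0, 0, 0], "gripper": 0.0}, {"translation": [-0.0213, 0.0891, 0], "rotation": [0, 0, 0], "gripper": 0.0}, {"translation": [-0.0184, 0.1044, 0], "rotation": [0, 0, 0], "gripper": 0.0}, {"translation": [-0.0137, 0.1193, 0], "rotation": [0, 0, 0], "gripper": 0.0}, {"translation": [-0.009, 0.13, 0], "rotation": [0, 0, 0], "gripper": 0.0}, {"translation": [-0.0054, 0.1369, 0], "rotation": [0, 0, 0], "gripper": 0.0}, {"translation": [-0.0054, 0.1369, 0], "rotation": [0, 0, 0], "gripper": 0.0}]}}

```text
time: 15.05
tcp_pos: [0.6432, -0.1934, 0.0969]
orientation: [-3.141, 0.004, 1.597]
wrist_force: [-3.0, -4.2, 5.9]
opening: 0.242
```

>>> {"fn": "step_arm", "kwargs": {"plan": [{"translation": [-0.0053, -0.0104, 0], "rotation": [0, 0, 0], "gripper": 0.0}, {"translation": [-0.0101, -0.0225, 0], "rotation": [0, 0, 0], "gripper": 0.0}, {"translation": [-0.0136, -0.035, 0], "rotation": [0, 0, 0], "gripper": 0.0}]}}

```text
time: 15.42
tcp_pos: [0.6102, -0.208, 0.097]
orientation: [3.135, 0.003, 1.592]
wrist_force: [8.0, -10.6, -4.8]
opening: 0.243
```

```bash
python3 st.py
python3 - <<'E'
from arc import *
for b in np.arange(.25,-.55,-.1): rows(b,[b-.05,b-.1]);print()
E
```

```text
t 15.43 r 0.1293 b 0.256 z 0.097 Frad 12.3 Ftan(ccw+) 5.1 Fz -4.8 op 0.243
0.2 [-0.0013, -0.0064]
0.15 [-0.0023, -0.0128]

0.1 [-0.0007, -0.0065]
0.05 [-0.001, -0.013]

-0.0 [-0.0, -0.0065]
-0.05 [0.0003, -0.013]

-0.1 [0.0006, -0.0065]
-0.15 [0.0016, -0.0129]

-0.2 [0.0013, -0.0064]
-0.25 [0.0029, -0.0127]

-0.3 [0.0019, -0.0062]
-0.35 [0.0041, -0.0123]

-0.4 [0.0025, -0.006]
-0.45 [0.0053, -0.0118]

-0.5 [0.0031, -0.0057]
-0.55 [0.0065, -0.0112]
```

>>> {"fn": "step_arm", "kwargs": {"plan": [{"translation": [-0.0015, -0.0064, 0], "rotation": [0, 0, 0], "gripper": 0.0}, {"translation": [-0.003, -0.0128, 0], "rotation": [0, 0, 0], "gripper": 0.0}]}}

```text
time: 15.68
tcp_pos: [0.5972, -0.2115, 0.097]
orientation: [3.136, 0.003, 1.592]
wrist_force: [9.7, -4.8, -1.5]
opening: 0.242
```

>>> {"fn": "step_arm", "kwargs": {"plan": [{"translation": [-0.0007, -0.0065, 0], "rotation": [0, 0, 0], "gripper": 0.0}, {"translation": [-0.001, -0.013, 0], "rotation": [0, 0, 0], "gripper": 0.0}]}}

```text
time: 15.92
tcp_pos: [0.5844, -0.2139, 0.097]
orientation: [3.135, 0.006, 1.592]
wrist_force: [5.4, -8.9, 0.8]
opening: 0.245
```

```bash
python3 st.py
```

```text
t 15.93 r 0.1311 b 0.0525 z 0.097 Frad 9.2 Ftan(ccw+) 5.0 Fz 0.8 op 0.245
```

>>> {"fn": "step_arm", "kwargs": {"plan": [{"translation": [0, -0.0065, 0], "rotation": [0, 0, 0], "gripper": 0.0}, {"translation": [0.0003, -0.013, 0], "rotation": [0, 0, 0], "gripper": 0.0}]}}

```text
time: 16.18
tcp_pos: [0.5712, -0.2136, 0.097]
orientation: [3.136, 0.005, 1.592]
wrist_force: [5.8, -7.1, 0.6]
opening: 0.243
```

>>> {"fn": "step_arm", "kwargs": {"plan": [{"translation": [0.0006, -0.0065, 0], "rotation": [0, 0, 0], "gripper": 0.0}, {"translation": [0.0016, -0.0129, 0], "rotation": [0, 0, 0], "gripper": 0.0}]}}

```text
time: 16.42
tcp_pos: [0.5581, -0.2119, 0.097]
orientation: [3.136, 0.004, 1.592]
wrist_force: [8.0, -7.4, -0.1]
opening: 0.24
```

>>> {"fn": "step_arm", "kwargs": {"plan": [{"translation": [0.0013, -0.0064, 0], "rotation": [0, 0, 0], "gripper": 0.0}, {"translation": [0.0029, -0.0127, 0], "rotation": [0, 0, 0], "gripper": 0.0}]}}

```text
time: 16.68
tcp_pos: [0.5469, -0.2094, 0.0971]
orientation: [3.132, 0.005, 1.592]
wrist_force: [16.4, -9.2, -8.0]
opening: 0.241
```

>>> {"fn": "step_arm", "kwargs": {"plan": [{"translation": [0.001, -0.003, 0], "rotation": [0, 0, 0], "gripper": 0.0}, {"translation": [0.001, -0.003, 0], "rotation": [0, 0, 0], "gripper": 0.0}]}}

```text
time: 16.92
tcp_pos: [0.5445, -0.2091, 0.0971]
orientation: [3.131, 0.007, 1.593]
wrist_force: [14.4, -10.0, -5.0]
opening: 0.24
```

```bash
python3 st.py
```

```text
t 16.93 r 0.1303 b -0.2564 z 0.0971 Frad 6.0 Ftan(ccw+) 16.5 Fz -5.0 op 0.24
```

>>> {"fn": "step_arm", "kwargs": {"plan": [{"translation": [0.0008, -0.003, 0], "rotation": [0, 0, 0], "gripper": 0.0}, {"translation": [0.0016, -0.006, 0], "rotation": [0, 0, 0], "gripper": 0.0}, {"translation": [0.0016, -0.006, 0], "rotation": [0, 0, 0], "gripper": 0.0}]}}

```text
time: 17.3
tcp_pos: [0.5401, -0.2081, 0.0971]
orientation: [3.126, 0.008, 1.592]
wrist_force: [22.5, -11.4, -11.9]
opening: 0.238
```

```bash
python3 st.py
```

```text
t 17.3 r 0.1306 b -0.2903 z 0.0971 Frad 4.5 Ftan(ccw+) 24.8 Fz -11.9 op 0.238
```

```bash
python3 - <<'E'
from h import *
from workcell import get_image
a=get_image("side");b=get_image("top")
cv2.imwrite("pics/m1.png",np.hstack([cv2.resize(a["image"][160:300,290:430],(400,400),interpolation=cv2.INTER_CUBIC),cv2.resize(b["image"][180:300,340:460],(400,400),interpolation=cv2.INTER_CUBIC)]))
E
```

```text
(no output)
```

View pics/m1.png

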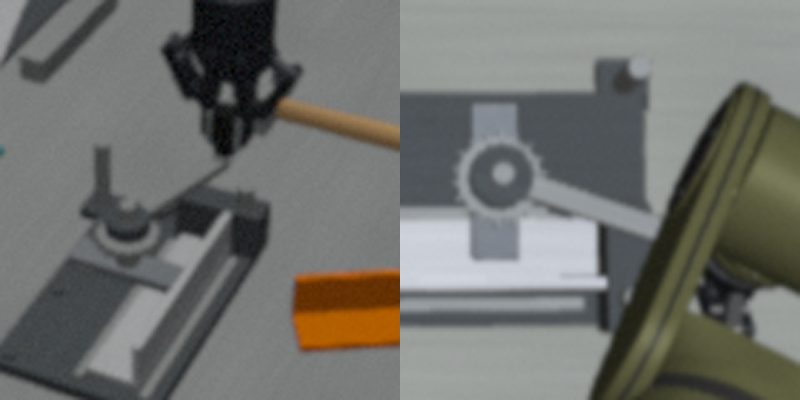

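```bash
cat > bar.py <<'E'
from h import *
from workcell import get_image
b=get_image("top");g=cv2.cvtColor(b["image"],cv2.COLOR_BGR2GRAY).astype(float)
W=xyz(b);z=W[...,2]
P=W[(z>.078)&(z<.1)&(W[...,1]<-.122)&(W[...,1]>-.195)&(W[...,0]>.51)&(W[...,0]<.64)][:,:2]
P=P[np.hypot(P[:,0]-.5775,P[:,1]+.083)<.115]
vx,vy,x0,y0=cv2.fitLine(P.astype(np.float32),cv2.DIST_HUBER,0,.001,.001).ravel()
if vy>0:vx,vy=-vx,-vy
print(len(P),"bar bearing",np.arctan2(vx,-vy),"via stud->centroid",np.arctan2(x0-.5775,-(y0+.083)), x0,y0)
E
python3 bar.py; python3 st.py
```

```text
234 bar bearing -0.31491226 via stud->centroid -0.29705873 0.5559158 -0.15350981
t 17.45 r 0.1306 b -0.2901 z 0.0971 Frad 5.0 Ftan(ccw+) 23.9 Fz -10.5 op 0.242
```

>>> {"fn": "step_arm", "kwargs": {"plan": [{"translation": [0.001, -0.003, 0], "rotation": [0, 0, 0], "gripper": 0.0}, {"translation": [0.002, -0.006, 0], "rotation": [0, 0, 0], "gripper": 0.0}, {"translation": [0.002, -0.006, 0], "rotation": [0, 0, 0], "gripper": 0.0}]}}

```text
time: 17.82
tcp_pos: [0.5359, -0.2069, 0.0972]
orientation: [3.121, 0.01, 1.591]
wrist_force: [32.0, -14.7, -16.5]
opening: 0.24
```

```bash
python3 st.py; python3 bar.py
```

```text
t 17.82 r 0.1307 b -0.3237 z 0.0972 Frad 3.8 Ftan(ccw+) 35.0 Fz -16.5 op 0.24
226 bar bearing -0.35373604 via stud->centroid -0.3343571 0.5531858 -0.15298887
```

```bash
python3 - <<'E'
from arc import *
rows(-.375,[-.3,-.21,-.09,.03,.15,.27,.39,.48,.54])
E
```

```text
-0.3 [-0.0034, 0.0091]
-0.21 [-0.0067, 0.0204]
-0.09 [-0.0094, 0.0357]
0.03 [-0.0102, 0.0513]
0.15 [-0.0092, 0.0668]
0.27 [-0.0063, 0.0822]
0.39 [-0.0016, 0.097]
0.48 [0.003, 0.1078]
0.54 [0.0067, 0.1146]
```

>>> {"fn": "step_arm", "kwargs": {"plan": [{"translation": [-0.0034, 0.0091, 0], "rotation": [0, 0, 0], "gripper": 0.0}, {"translation": [-0.0067, 0.0204, 0], "rotation": [0, 0, 0], "gripper": 0.0}, {"translation": [-0.0094, 0.0357, 0], "rotation": [0, 0, 0], "gripper": 0.0}, {"translation": [-0.0102, 0.0513, 0], "rotation": [0, 0, 0], "gripper": 0.0}, {"translation": [-0.0092, 0.0668, 0], "rotation": [0, 0, 0], "gripper": 0.0}, {"translation": [-0.0063, 0.0822, 0], "rotation": [0, 0, 0], "gripper": 0.0}, {"translation": [-0.0016, 0.097, 0], "rotation": [0, 0, 0], "gripper": 0.0}, {"translation": [0.003, 0.1078, 0], "rotation": [0, 0, 0], "gripper": 0.0}, {"translation": [0.0067, 0.1146, 0], "rotation": [0, 0, 0], "gripper": 0.0}, {"translation": [0.0067, 0.1146, 0], "rotation": [0, 0, 0], "gripper": 0.0}]}}

```text
time: 19.12
tcp_pos: [0.6441, -0.1946, 0.0966]
orientation: [3.14, 0.003, 1.595]
wrist_force: [2.6, -5.6, 2.9]
opening: 0.239
```

```bash
python3 st.py; python3 - <<'E'
from arc import *
for b in np.arange(.54,-.0,-.08): rows(b,[b-.04,b-.08]);print()
E
```

```text
t 19.12 r 0.13 b 0.5378 z 0.0966 Frad 6.1 Ftan(ccw+) -0.7 Fz 2.9 op 0.239
0.5 [-0.0025, -0.0046]
0.46 [-0.0048, -0.0092]

0.42 [-0.0021, -0.0048]
0.38 [-0.004, -0.0096]

0.34 [-0.0017, -0.0049]
0.3 [-0.0032, -0.0099]

0.26 [-0.0013, -0.005]
0.22 [-0.0024, -0.0101]

0.18 [-0.0009, -0.0051]
0.14 [-0.0016, -0.0103]

0.1 [-0.0005, -0.0052]
0.06 [-0.0008, -0.0104]

0.02 [-0.0001, -0.0052]
-0.02 [0.0, -0.0104]
```

>>> {"fn": "step_arm", "kwargs": {"plan": [{"translation": [-0.0025, -0.0046, 0], "rotation": [0, 0, 0], "gripper": 0.0}, {"translation": [-0.0048, -0.0092, 0], "rotation": [0, 0, 0], "gripper": 0.0}]}}

```text
time: 19.38
tcp_pos: [0.6369, -0.198, 0.0967]
orientation: [3.134, -0.001, 1.592]
wrist_force: [15.5, 2.9, -3.1]
opening: 0.242
```

>>> {"fn": "step_arm", "kwargs": {"plan": [{"translation": [-0.0021, -0.0048, 0], "rotation": [0, 0, 0], "gripper": 0.0}, {"translation": [-0.004, -0.0096, 0], "rotation": [0, 0, 0], "gripper": 0.0}]}}

```text
time: 19.62
tcp_pos: [0.6303, -0.2017, 0.0968]
orientation: [3.126, -0.0, 1.592]
wrist_force: [25.8, 3.3, -7.6]
opening: 0.24
```

```bash
python3 st.py
```

```text
t 19.62 r 0.1299 b 0.4183 z 0.0968 Frad 7.5 Ftan(ccw+) 24.9 Fz -7.6 op 0.24
```

>>> {"fn": "step_arm", "kwargs": {"plan": [{"translation": [-0.0017, -0.0049, 0], "rotation": [0, 0, 0], "gripper": 0.0}, {"translation": [-0.0032, -0.0099, 0], "rotation": [0, 0, 0], "gripper": 0.0}, {"translation": [-0.0032, -0.0099, 0], "rotation": [0, 0, 0], "gripper": 0.0}]}}

```text
time: 20.0
tcp_pos: [0.6175, -0.2072, 0.0967]
orientation: [3.134, 0.003, 1.591]
wrist_force: [8.6, -5.4, -1.8]
opening: 0.243
```

```bash
python3 st.py; python3 bar.py; python3 - <<'E'
from arc import *
from workcell import get_image
b=get_image("top");cv2.imwrite("pics/m2.png",cv2.resize(b["image"][180:300,280:460],(800,533),interpolation=cv2.INTER_CUBIC))
E
```

```text
t 20.0 r 0.1305 b 0.3117 z 0.0967 Frad 7.8 Ftan(ccw+) 6.5 Fz -1.8 op 0.243
179 bar bearing 0.39942366 via stud->centroid 0.32811764 0.6023827 -0.15609357
```

View pics/m2.png

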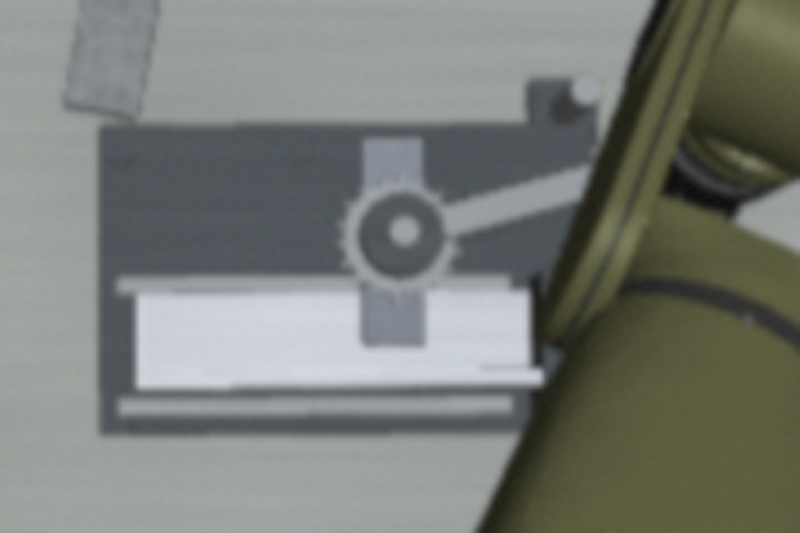

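>>> {"fn": "step_arm", "kwargs": {"plan": [{"translation": [-0.0013, -0.005, 0], "rotation": [0, 0, 0], "gripper": 0.0}, {"translation": [-0.0024, -0.0101, 0], "rotation": [0, 0, 0], "gripper": 0.0}]}}

```text
time: 20.35
tcp_pos: [0.6069, -0.2109, 0.0967]
orientation: [3.135, 0.004, 1.591]
wrist_force: [11.5, -11.7, -0.7]
opening: 0.24
```

```bash
python3 st.py
```

```text
t 20.35 r 0.1313 b 0.2257 z 0.0967 Frad 14.0 Ftan(ccw+) 8.6 Fz -0.7 op 0.24
```

>>> {"fn": "step_arm", "kwargs": {"plan": [{"translation": [-0.0009, -0.0051, 0], "rotation": [0, 0, 0], "gripper": 0.0}, {"translation": [-0.0016, -0.0103, 0], "rotation": [0, 0, 0], "gripper": 0.0}]}}

```text
time: 20.6
tcp_pos: [0.5966, -0.2125, 0.0968]
orientation: [3.135, 0.004, 1.592]
wrist_force: [12.0, -6.4, -4.0]
opening: 0.242
```

```bash
python3 st.py
```

```text
t 20.6 r 0.1309 b 0.1464 z 0.0968 Frad 8.1 Ftan(ccw+) 11.0 Fz -4.0 op 0.242
```

>>> {"fn": "step_arm", "kwargs": {"plan": [{"translation": [-0.0005, -0.0052, 0], "rotation": [0, 0, 0], "gripper": 0.0}, {"translation": [-0.0008, -0.0104, 0], "rotation": [0, 0, 0], "gripper": 0.0}]}}

```text
time: 20.85
tcp_pos: [0.5888, -0.214, 0.0969]
orientation: [3.128, 0.006, 1.592]
wrist_force: [23.0, -8.7, -10.1]
opening: 0.242
```

```bash
python3 st.py; python3 bar.py
```

```text
t 20.85 r 0.1315 b 0.0859 z 0.0969 Frad 10.7 Ftan(ccw+) 22.1 Fz -10.1 op 0.242
217 bar bearing 0.098940335 via stud->centroid 0.0842572 0.5834396 -0.15332681
```

```bash
python3 - <<'E'
from h import *
from workcell import get_image
t0=dict(np.load("top0.npz"));ds=[get_image("top") for _ in range(3)]
def m(d):
    W=xyz(d);P=W[(W[...,2]>.028)&(W[...,2]<.045)&(W[...,0]>.532)&(W[...,0]<.548)&(W[...,1]>-.093)&(W[...,1]<-.071)];return len(P),np.median(P[:,2]),P[:,2].std()
def m2(d):
    W=xyz(d);P=W[(W[...,2]>.028)&(W[...,2]<.045)&(W[...,0]>.61)&(W[...,0]<.63)&(W[...,1]>-.093)&(W[...,1]<-.071)];return len(P),np.median(P[:,2])
def f(d,a,b):
    W=xyz(d);P=W[(W[...,2]>.018)&(W[...,2]<.03)&(W[...,0]>.515)&(W[...,0]<.545)&(W[...,1]>a)&(W[...,1]<b)];return np.median(P[:,2])
print("toe top before",m(t0),"rear",m2(t0),"flat",f(t0,-.05,.05));
for d in ds: print("now",m(d),m2(d),f(d,-.05,.03))
from arc import *
rows(.065,[.15,.27,.39,.48,.54,.565])
E
```

```text
toe top before (73, np.float64(0.0373009885741767), np.float64(0.002472872694840775)) rear (81, np.float64(0.03770631606478476)) flat 0.023448843080699784
now (76, np.float64(0.034139119138781204), np.float64(0.002356694359587993)) (79, np.float64(0.03440102149794054)) 0.02311950370814705
now (74, np.float64(0.0338189474337703), np.float64(0.00238114380162592)) (77, np.float64(0.033384712127449964)) 0.023457514876253836
now (75, np.float64(0.03363841584905955), np.float64(0.0025250809641261056)) (79, np.float64(0.034046188105433015)) 0.023429695946035722
0.15 [0.0009, 0.011]
0.27 [0.0038, 0.0263]
0.39 [0.0085, 0.0412]
0.48 [0.0132, 0.0519]
0.54 [0.0168, 0.0588]
0.565 [0.0184, 0.0616]
```

Strap top is now at 34 mm, which is the 23 mm leg plus the 11 mm strap, so it is pressing. The resistance repeats at each tooth pitch, so the nut is at its stop. Now I'll swing back to the rear stop.

>>> {"fn": "step_arm", "kwargs": {"plan": [{"translation": [0.0009, 0.011, 0], "rotation": [0, 0, 0], "gripper": 0.0}, {"translation": [0.0038, 0.0263, 0], "rotation": [0, 0, 0], "gripper": 0.0}, {"translation": [0.0085, 0.0412, 0], "rotation": [0, 0, 0], "gripper": 0.0}, {"translation": [0.0132, 0.0519, 0], "rotation": [0, 0, 0], "gripper": 0.0}, {"translation": [0.0168, 0.0588, 0], "rotation": [0, 0, 0], "gripper": 0.0}, {"translation": [0.0184, 0.0616, 0], "rotation": [0, 0, 0], "gripper": 0.0}, {"translation": [0.0184, 0.0616, 0], "rotation": [0, 0, 0], "gripper": 0.0}]}}

```text
time: 21.92
tcp_pos: [0.6452, -0.1928, 0.0967]
orientation: [-3.141, 0.003, 1.597]
wrist_force: [-2.9, -5.4, 5.5]
opening: 0.239
```

```bash
python3 st.py
```

```text
t 21.93 r 0.129 b 0.5521 z 0.0967 Frad 3.1 Ftan(ccw+) -5.3 Fz 5.5 op 0.239
```

>>> {"fn": "step_arm", "kwargs": {"plan": [{"translation": [0.001, 0.002, 0], "rotation": [0, 0, 0], "gripper": 0.0}, {"translation": [0.001, 0.002, 0], "rotation": [0, 0, 0], "gripper": 0.06}, {"translation": [0.001, 0.002, 0], "rotation": [0, 0, 0], "gripper": 0.06}, {"translation": [0.001, 0.002, 0], "rotation": [0, 0, 0], "gripper": 0.06}, {"translation": [0.001, 0.002, -0.05], "rotation": [0, 0, 0], "gripper": 0.06}, {"translation": [0.001, 0.002, -0.11], "rotation": [0, 0, 0], "gripper": 0.0854}, {"translation": [0.001, 0.002, -0.12], "rotation": [0, 0, 0], "gripper": 0.0854}]}}

```text
time: 22.8
tcp_pos: [0.6507, -0.1916, 0.2235]
orientation: [3.131, 0.005, 1.595]
wrist_force: [0.5, -0.0, 0.8]
opening: 0.994
```

```bash
python3 - <<'E'
from h import *
from workcell import get_image
a=get_image("side")
cv2.imwrite("pics/m3.png",np.hstack([cv2.resize(a["image"][170:310,280:420],(400,400),interpolation=cv2.INTER_CUBIC),cv2.resize(a["image"][330:440,240:350],(400,400),interpolation=cv2.INTER_CUBIC)]))
# clamp details from first top view
t=dict(np.load("top0.npz"));W=xyz(t);z=W[...,2]
P=W[(z>.114)&(W[...,0]>.39)&(W[...,0]<.49)&(W[...,1]>.28)&(W[...,1]<.36)]
for lo,hi in((.39,.43),(.455,.49)):
    q=P[(P[:,0]>lo)&(P[:,0]<hi)];print(len(q),q.min(0).round(4),np.median(q,0).round(4),q.max(0).round(4))
t=t["image"]
G=cv2.cvtColor(t,cv2.COLOR_BGR2GRAY).astype(float)
# handle tops: rows approx 280 and 307, at z .128
for v in (279,280,307,308): print(v,G[v,165:192].astype(int))
d=dict(np.load("top0.npz"))
for (x,y) in [(327,75),(396,75),(327,213),(396,213)]:
    print(ray(d,105+x/5,265+y/5,.128)[:2].round(4))
for (x,y) in [(505,133),(505,152)]: print("strip",ray(d,105+x/5,265+y/5,.06)[:2].round(4))
for (x,y) in [(327,54),(552,52),(327,233),(552,230)]: print("base",ray(d,105+x/5,265+y/5,.012)[:2].round(4))
delta([.441,.318,.22],np.pi/2)
E
```

```text
70 [0.41   0.3035 0.1141] [0.4144 0.3169 0.1215] [0.4205 0.3322 0.1277]
64 [0.4635 0.305  0.1143] [0.4678 0.3186 0.1219] [0.4721 0.3336 0.1275]
279 [146 147 146 144 140 131 128 126 127 127 128 129 130 131 136 140 137 134
 125  94  79  78  78  80  78  79  78]
280 [147 144 146 145 141 133 134 133 133 134 136 136 138 140 143 145 143 144
 135  96  76  77  78  78  77  78  79]
307 [146 146 145 144 142 136 138 142 139 138 141 143 143 144 144 141 140 137
 121  88  76  76  78  77  78  77  77]
308 [144 145 146 143 141 136 139 141 132 128 129 129 129 130 128 127 125 121
 109  86  77  77  77  77  78  77  78]
[0.4675 0.3319]
[0.468  0.3035]
[0.4111 0.3295]
[0.4115 0.3012]
strip [0.4445 0.2715]
strip [0.4363 0.2712]
base [0.4784 0.3631]
base [0.4811 0.2613]
base [0.398  0.3597]
base [0.401  0.2585]
t 22.85 tcp [ 0.6501 -0.1914  0.2222] rpy [3.1332 0.0043 1.5952] F [0.7 0.1 0.9] op 1.004
translation [ 0.5143 -0.1966 -0.0017] rot [0.0084 0.0042 0.0244]
```

View pics/m3.png

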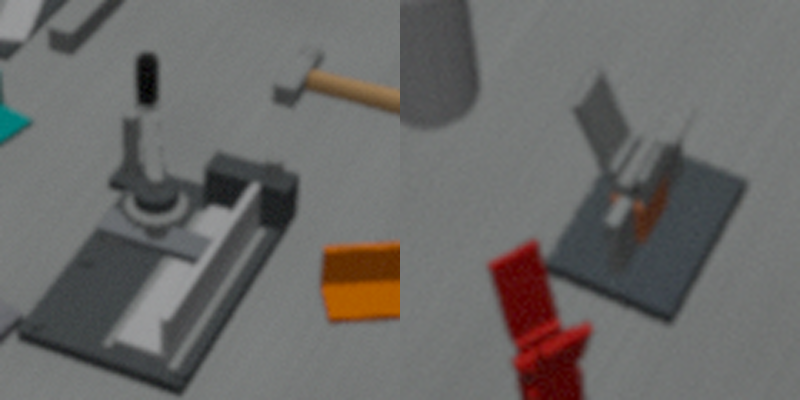

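>>> {"fn": "step_arm", "kwargs": {"plan": [{"translation": [0.057, -0.0217, 0], "rotation": [0, 0, 0], "gripper": 0.0854}, {"translation": [0.114, -0.0433, 0], "rotation": [0, 0, 0], "gripper": 0.0854}, {"translation": [0.171, -0.065, 0], "rotation": [0, 0, 0], "gripper": 0.0854}, {"translation": [0.228, -0.0867, 0], "rotation": [0, 0, 0], "gripper": 0.0854}, {"translation": [0.285, -0.1083, 0], "rotation": [0, 0, 0], "gripper": 0.0854}, {"translation": [0.342, -0.13, 0], "rotation": [0, 0, 0], "gripper": 0.0854}, {"translation": [0.399, -0.1517, 0], "rotation": [0, 0, 0], "gripper": 0.0854}, {"translation": [0.456, -0.1733, 0], "rotation": [0, 0, 0], "gripper": 0.0854}, {"translation": [0.513, -0.195, 0], "rotation": [0, 0, 0], "gripper": 0.0854}, {"translation": [0.513, -0.195, 0.02], "rotation": [0, 0, 0], "gripper": 0.0854}, {"translation": [0.513, -0.195, 0.02], "rotation": [0, 0, 0], "gripper": 0.0854}]}}

```text
time: 24.22
tcp_pos: [0.4386, 0.3159, 0.1916]
orientation: [-3.136, 0.005, 1.596]
wrist_force: [-0.4, 0.3, 0.8]
opening: 1.001
```

```bash
python3 - <<'E'
from h import *
from workcell import get_image,env
b=get_image("side");cv2.imwrite("pics/m4.png",cv2.resize(b["image"][280:440,220:380],(600,600),interpolation=cv2.INTER_CUBIC))
delta([.443,.317,.088],1.595)
E
```

```text
t 24.275 tcp [0.4397 0.3157 0.1931] rpy [-3.1382  0.0042  1.5943] F [-0.9 -0.   0.1] op 1.001
translation [0.0017 0.0037 0.105 ] rot [-0.0034  0.0042 -0.0007]
```

View pics/m4.png

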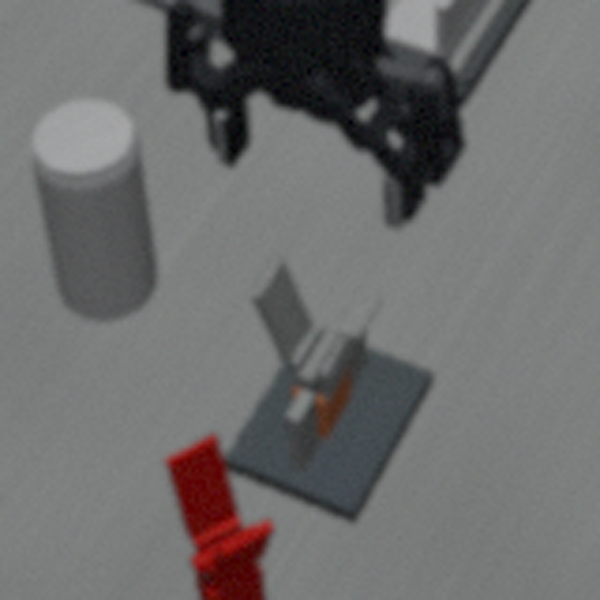

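>>> {"fn": "step_arm", "kwargs": {"plan": [{"translation": [0.0015, 0.0025, 0.02], "rotation": [0, 0, 0], "gripper": 0.0854}, {"translation": [0.0015, 0.0025, 0.055], "rotation": [0, 0, 0], "gripper": 0.0854}, {"translation": [0.0015, 0.0025, 0.09], "rotation": [0, 0, 0], "gripper": 0.0854}, {"translation": [0.0015, 0.0025, 0.105], "rotation": [0, 0, 0], "gripper": 0.0854}, {"translation": [0.0015, 0.0025, 0.105], "rotation": [0, 0, 0], "gripper": 0.0854}]}}

```text
time: 24.9
tcp_pos: [0.4428, 0.3174, 0.0893]
orientation: [-3.14, 0.003, 1.594]
wrist_force: [-0.9, -0.2, 0.0]
opening: 1.0
```

```bash
python3 - <<'E'
from h import *
from workcell import get_image,env
b=get_image("side");cv2.imwrite("pics/m5.png",cv2.resize(b["image"][300:420,240:360],(600,600),interpolation=cv2.INTER_CUBIC))
delta([.443,.317,.088],1.595)
E
```

```text
t 24.95 tcp [0.4437 0.3181 0.0908] rpy [3.1408e+00 1.7000e-03 1.5940e+00] F [-0.1  0.5  0.6] op 1.0
translation [-0.0011 -0.0007  0.0028] rot [ 0.0008  0.0017 -0.001 ]
```

View pics/m5.png

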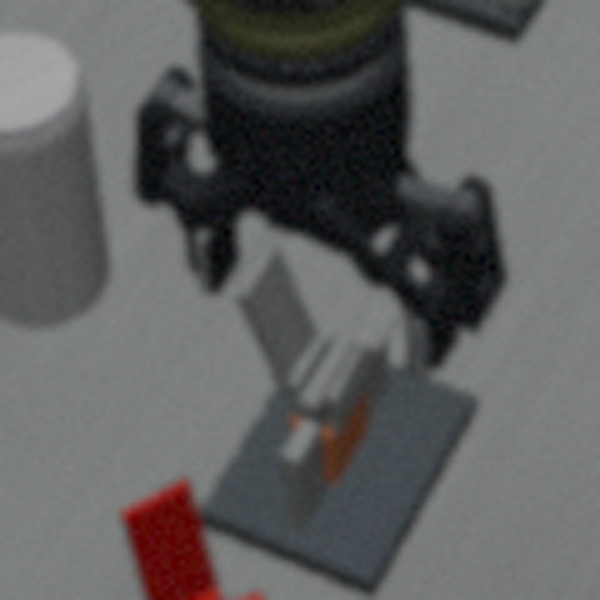

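>>> {"fn": "step_arm", "kwargs": {"plan": [{"translation": [0, 0, 0.001], "rotation": [0, 0, 0], "gripper": 0.0}, {"translation": [0, 0, 0.001], "rotation": [0, 0, 0], "gripper": 0.0}, {"translation": [0, 0, 0.001], "rotation": [0, 0, 0], "gripper": 0.0}, {"translation": [0, 0, 0.001], "rotation": [0, 0, 0], "gripper": 0.0}, {"translation": [0, 0, 0.001], "rotation": [0, 0, 0], "gripper": 0.0}, {"translation": [0, 0, 0.001], "rotation": [0, 0, 0], "gripper": 0.0}]}}

```text
time: 25.7
tcp_pos: [0.4466, 0.3209, 0.0969]
orientation: [3.133, -0.003, 1.595]
wrist_force: [-4.9, -1.2, 21.3]
opening: 0.303
```

```bash
python3 - <<'E'
from h import *
from workcell import get_image,env
b=get_image("side");cv2.imwrite("pics/m6.png",cv2.resize(b["image"][300:420,240:360],(600,600),interpolation=cv2.INTER_CUBIC))
delta([.443,.317,.088],1.595)
E
```

```text
t 25.75 tcp [0.4466 0.3209 0.0969] rpy [ 3.1329 -0.0033  1.5953] F [-4.8 -2.1 22.2] op 0.303
translation [-0.0038 -0.0038  0.0089] rot [ 0.0087 -0.0033  0.0003]
```

View pics/m6.png

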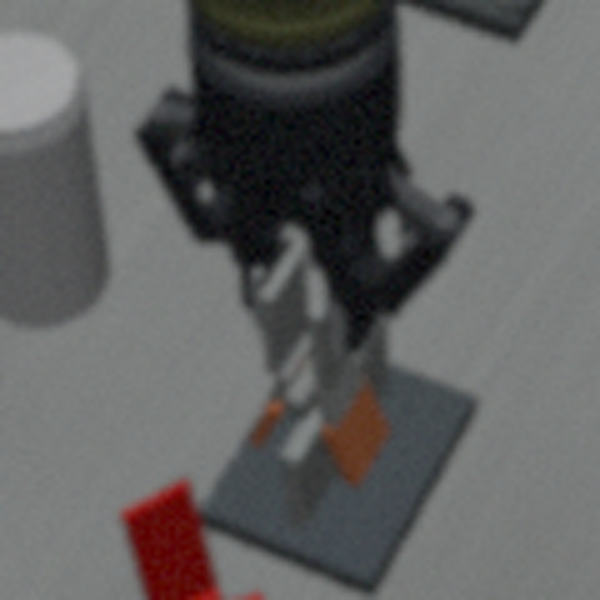

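>>> {"fn": "step_arm", "kwargs": {"plan": [{"translation": [0, 0, -0.01], "rotation": [0, 0, 0], "gripper": 0.0}, {"translation": [0, 0, -0.03], "rotation": [0, 0, 0], "gripper": 0.0}, {"translation": [0, 0, -0.06], "rotation": [0, 0, 0], "gripper": 0.0}, {"translation": [0, 0, -0.09], "rotation": [0, 0, 0], "gripper": 0.0}, {"translation": [0, 0, -0.12], "rotation": [0, 0, 0], "gripper": 0.0}, {"translation": [0, 0, -0.12], "rotation": [0, 0, 0], "gripper": 0.0}]}}

```text
time: 26.5
tcp_pos: [0.4446, 0.3195, 0.2133]
orientation: [3.135, -0.001, 1.595]
wrist_force: [0.4, 0.1, -1.9]
opening: 0.303
```

```bash
python3 - <<'E'
from h import *
from workcell import get_image,env
b=get_image("side");np.savez("side_lift.npz",**b);cv2.imwrite("pics/m7.png",cv2.resize(b["image"][230:430,220:420],(600,600),interpolation=cv2.INTER_CUBIC))
delta([.443,.317,.088],1.595)
E
```

```text
t 26.55 tcp [0.4435 0.3189 0.2108] rpy [3.1387e+00 6.0000e-04 1.5950e+00] F [-0.3  0.2 -1.7] op 0.305
translation [-0.0018 -0.0009  0.1228] rot [0.0029 0.0006 0.    ]
```

View pics/m7.png

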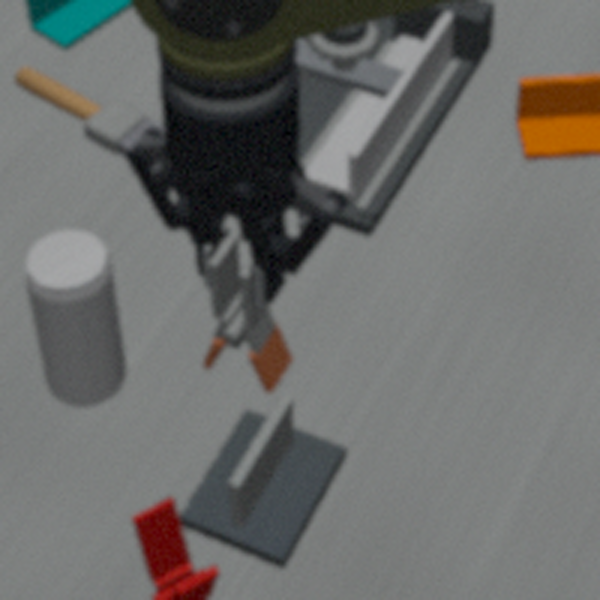

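```bash
python3 - <<'E'
from h import *
from workcell import get_image,env
t=get_image("top");np.savez("top_b.npz",**t)
cv2.imwrite("pics/m8.png",cv2.resize(t["image"][190:300,270:440],None,fx=4.5,fy=4.5,interpolation=cv2.INTER_CUBIC))
G=cv2.GaussianBlur(cv2.cvtColor(t["image"],cv2.COLOR_BGR2GRAY).astype(float),(0,0),.8)
p=[]
for c in range(318,395):
    d=-np.diff(G[258:275,c]);i=int(np.argmax(d))
    if 0<i<len(d)-1:
        o=.5*(d[i-1]-d[i+1])/(d[i-1]-2*d[i]+d[i+1]);p.append(ray(t,c,258+i+.5+o,.065))
p=np.array(p);k=np.polyfit(p[:,1],p[:,0],1);r=p[:,0]-np.polyval(k,p[:,1]);ok=abs(r)<.0015;k=np.polyfit(p[ok,1],p[ok,0],1)
print(k,ok.sum(),len(p))
for r0 in range(263,268):
    row=G[r0,300:325];d=np.diff(row);i=int(np.argmax(d));print("free end",r0,ray(t,300+i+.5,r0,.065)[:2].round(4), end=" ")
    row=G[r0,390:412];d=-np.diff(row);i=int(np.argmax(d));print("stop end",ray(t,390+i+.5,r0,.065)[:2].round(4))
print(env.observe()["tcp_pos"])
E
```

```text
[-0.02968886  0.50326916] 77 77
free end 263 [0.5105 0.045 ] stop end [ 0.5139 -0.1537]
free end 264 [0.5083 0.045 ] stop end [ 0.5118 -0.1537]
free end 265 [0.5061 0.045 ] stop end [ 0.5096 -0.1537]
free end 266 [0.504  0.0449] stop end [ 0.5074 -0.1538]
free end 267 [0.5018 0.0449] stop end [ 0.5051 -0.1472]
[0.44272382 0.31839963 0.20906721]
```

View pics/m8.png

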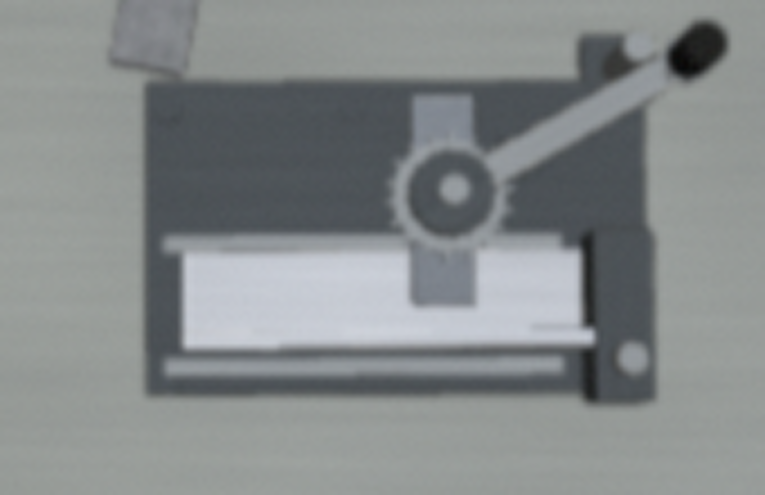

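>>> {"fn": "step_arm", "kwargs": {"plan": [{"translation": [-0.05, 0.009, 0], "rotation": [0, 0, 0], "gripper": 0.0}, {"translation": [-0.1, 0.018, 0], "rotation": [0, 0, 0], "gripper": 0.0}, {"translation": [-0.15, 0.028, 0], "rotation": [0, 0, 0], "gripper": 0.0}, {"translation": [-0.2, 0.037, 0], "rotation": [0, 0, 0], "gripper": 0.0}, {"translation": [-0.25, 0.046, 0], "rotation": [0, 0, 0], "gripper": 0.0}, {"translation": [-0.29, 0.054, 0], "rotation": [0, 0, 0], "gripper": 0.0}, {"translation": [-0.31, 0.0575, 0], "rotation": [0, 0, 0], "gripper": 0.0}, {"translation": [-0.31, 0.0575, 0], "rotation": [0, 0, 0], "gripper": 0.0}, {"translation": [-0.31, 0.0575, 0], "rotation": [0, 0, 0], "gripper": 0.0}, {"translation": [-0.31, 0.0575, 0], "rotation": [0, 0, 0], "gripper": 0.0}]}}

```text
time: 27.85
tcp_pos: [0.5076, 0.011, 0.2096]
orientation: [-3.141, 0.001, 1.596]
wrist_force: [1.4, 0.3, -1.5]
opening: 0.3
```

```bash
python3 - <<'E'
from h import *
from workcell import get_image,env
b=get_image("side");cv2.imwrite("pics/m9.png",cv2.resize(b["image"][150:330,250:430],(600,600),interpolation=cv2.INTER_CUBIC))
delta([.508,.01,.15],1.595)
E
```

```text
t 27.9 tcp [0.5078 0.0109 0.2099] rpy [3.1415e+00 1.6000e-03 1.5964e+00] F [-0.9  0.5 -2.4] op 0.305
translation [-0.0009  0.0002  0.0599] rot [0.0001 0.0016 0.0014]
```

View pics/m9.png

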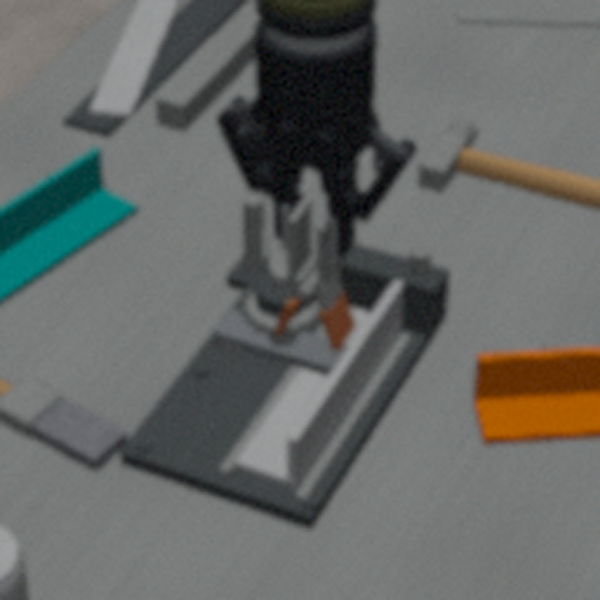

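>>> {"fn": "step_arm", "kwargs": {"plan": [{"translation": [0, 0, 0.03], "rotation": [0, 0, 0], "gripper": 0.0}, {"translation": [0, 0, 0.06], "rotation": [0, 0, 0], "gripper": 0.0}, {"translation": [0, 0, 0.062], "rotation": [0, 0, 0], "gripper": 0.0}, {"translation": [0, 0, 0.062], "rotation": [0, 0, 0], "gripper": 0.0}]}}

```text
time: 28.4
tcp_pos: [0.5086, 0.0103, 0.1491]
orientation: [3.14, 0.002, 1.596]
wrist_force: [1.1, -0.4, -1.5]
opening: 0.306
```

```bash
python3 - <<'E'
from h import *
from workcell import get_image,env
b=get_image("side");cv2.imwrite("pics/m10.png",cv2.resize(b["image"][200:320,280:400],(600,600),interpolation=cv2.INTER_CUBIC))
delta([.508,.01,.15],1.595)
E
```

```text
t 28.45 tcp [0.509  0.0102 0.1498] rpy [3.1385e+00 2.0000e-03 1.5955e+00] F [-0.7 -0.1 -1.9] op 0.304
translation [-0.0002 -0.001  -0.0002] rot [0.0031 0.002  0.0005]
```

View pics/m10.png

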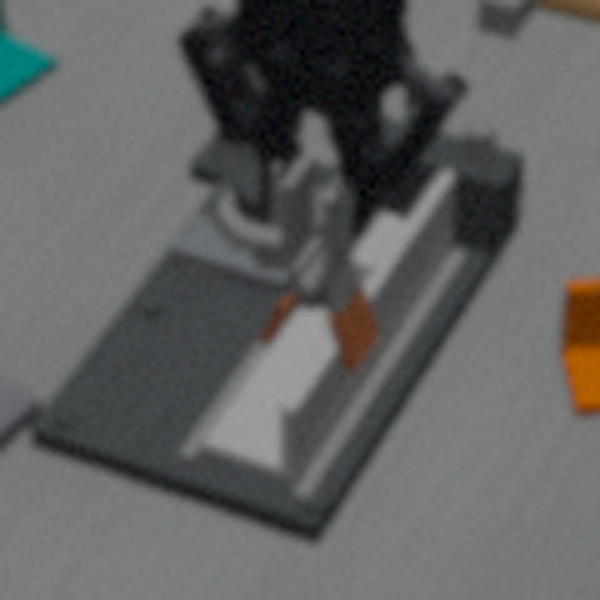

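>>> {"fn": "step_arm", "kwargs": {"plan": [{"translation": [0, 0, 0.01], "rotation": [0, 0, 0], "gripper": 0.0}, {"translation": [0, 0, 0.02], "rotation": [0, 0, 0], "gripper": 0.0}, {"translation": [0, 0, 0.03], "rotation": [0, 0, 0], "gripper": 0.0}]}}

```text
time: 28.82
tcp_pos: [0.508, 0.0099, 0.1175]
orientation: [3.141, 0.002, 1.595]
wrist_force: [-0.1, -0.5, -1.9]
opening: 0.3
```

>>> {"fn": "step_arm", "kwargs": {"plan": [{"translation": [0, 0, 0.006], "rotation": [0, 0, 0], "gripper": 0.0}, {"translation": [0, 0, 0.012], "rotation": [0, 0, 0], "gripper": 0.0}, {"translation": [0, 0, 0.015], "rotation": [0, 0, 0], "gripper": 0.0}, {"translation": [0, 0, 0.015], "rotation": [0, 0, 0], "gripper": 0.0}]}}

```text
time: 29.32
tcp_pos: [0.5081, 0.0099, 0.1031]
orientation: [3.141, 0.002, 1.595]
wrist_force: [0.0, 0.5, -0.8]
opening: 0.31
```

```bash
python3 - <<'E'
from h import *
from workcell import get_image,env
b=get_image("side");cv2.imwrite("pics/m11.png",cv2.resize(b["image"][200:320,280:400],(600,600),interpolation=cv2.INTER_CUBIC))
delta([.508,.01,.10],1.595)
E
```

```text
t 29.375 tcp [0.5083 0.0099 0.1034] rpy [3.1407e+00 1.8000e-03 1.5950e+00] F [-0.2 -0.3 -1.1] op 0.303
translation [ 0.0001 -0.0003  0.0034] rot [ 0.0009  0.0018 -0.    ]
```

View pics/m11.png

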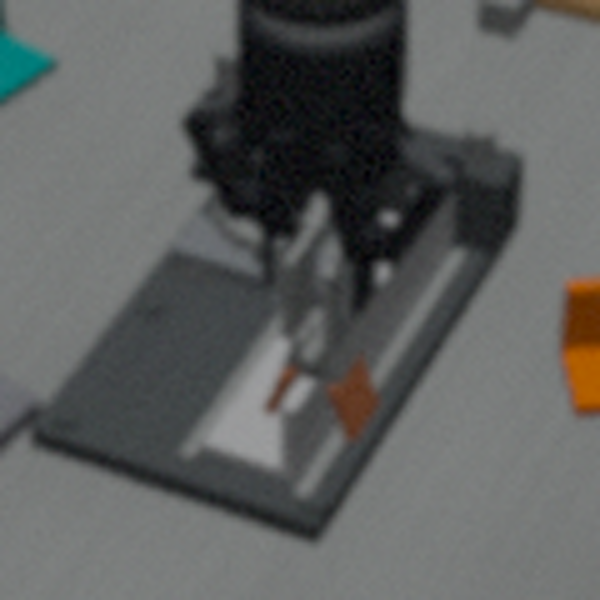

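>>> {"fn": "step_arm", "kwargs": {"plan": [{"translation": [0, 0, 0.0015], "rotation": [0, 0, 0], "gripper": 0.0}, {"translation": [0, 0, 0.003], "rotation": [0, 0, 0], "gripper": 0.0}, {"translation": [0, 0, 0.003], "rotation": [0, 0, 0], "gripper": 0.0}]}}

```text
time: 29.75
tcp_pos: [0.5088, 0.0098, 0.1022]
orientation: [3.14, 0.002, 1.595]
wrist_force: [-4.0, 0.3, 7.0]
opening: 0.298
```

>>> {"fn": "step_arm", "kwargs": {"plan": [{"translation": [0, 0, 0.002], "rotation": [0, 0, 0], "gripper": 0.0}, {"translation": [0, 0, 0.003], "rotation": [0, 0, 0], "gripper": 0.03}, {"translation": [0, 0, 0.004], "rotation": [0, 0, 0], "gripper": 0.034}, {"translation": [0, 0, 0.006], "rotation": [0, 0, 0], "gripper": 0.038}, {"translation": [0, 0, 0.007], "rotation": [0, 0, 0], "gripper": 0.042}, {"translation": [0, 0, 0.008], "rotation": [0, 0, 0], "gripper": 0.046}, {"translation": [0, 0, 0.009], "rotation": [0, 0, 0], "gripper": 0.05}, {"translation": [0, 0, 0.009], "rotation": [0, 0, 0], "gripper": 0.056}, {"translation": [0, 0, 0.009], "rotation": [0, 0, 0], "gripper": 0.06}, {"translation": [0, 0, 0.009], "rotation": [0, 0, 0], "gripper": 0.07}, {"translation": [0, 0, 0.009], "rotation": [0, 0, 0], "gripper": 0.0854}, {"translation": [0, 0, 0.009], "rotation": [0, 0, 0], "gripper": 0.0854}]}}

```text
time: 31.25
tcp_pos: [0.5079, 0.0099, 0.091]
orientation: [-3.142, 0.002, 1.595]
wrist_force: [0.4, 0.1, -0.0]
opening: 0.995
```

```bash
python3 - <<'E'
from h import *
from workcell import get_image,env
b=get_image("side");cv2.imwrite("pics/m12.png",cv2.resize(b["image"][200:320,280:400],(600,600),interpolation=cv2.INTER_CUBIC))
delta([.508,.01,.10],1.595)
E
```

```text
t 31.3 tcp [0.508  0.0099 0.0911] rpy [3.1414e+00 1.7000e-03 1.5950e+00] F [ 0.3 -0.1  0.4] op 0.998
translation [ 0.0001  0.     -0.0089] rot [ 0.0002  0.0017 -0.    ]
```

View pics/m12.png

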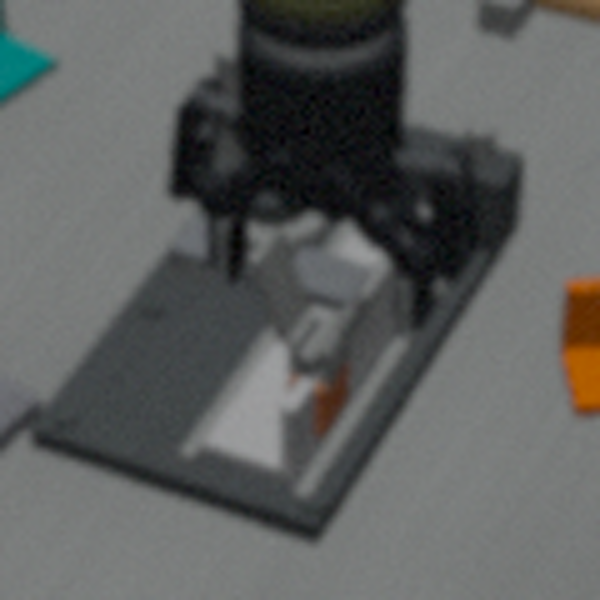

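Clipped. I'll lift straight up clear and move away to inspect.

>>> {"fn": "step_arm", "kwargs": {"plan": [{"translation": [0, 0, -0.03], "rotation": [0, 0, 0], "gripper": 0.0854}, {"translation": [0, 0, -0.08], "rotation": [0, 0, 0], "gripper": 0.0854}, {"translation": [0, 0, -0.13], "rotation": [0, 0, 0], "gripper": 0.0854}, {"translation": [0.03, -0.03, -0.16], "rotation": [0, 0, 0], "gripper": 0.0854}, {"translation": [0.08, -0.06, -0.16], "rotation": [0, 0, 0], "gripper": 0.0854}, {"translation": [0.13, -0.09, -0.16], "rotation": [0, 0, 0], "gripper": 0.0854}, {"translation": [0.18, -0.1, -0.16], "rotation": [0, 0, 0], "gripper": 0.0854}, {"translation": [0.22, -0.1, -0.16], "rotation": [0, 0, 0], "gripper": 0.0854}, {"translation": [0.26, -0.1, -0.16], "rotation": [0, 0, 0], "gripper": 0.0854}, {"translation": [0.26, -0.1, -0.16], "rotation": [0, 0, 0], "gripper": 0.0854}]}}

```text
time: 32.55
tcp_pos: [0.4012, 0.2695, 0.2505]
orientation: [-3.142, 0.002, 1.599]
wrist_force: [0.6, 0.6, -0.2]
opening: 1.004
```

```bash
python3 - <<'E'
from h import *
np.set_printoptions(precision=4,suppress=True)
from workcell import get_image,env
a=get_image("side");b=get_image("top");t0=np.load("top0.npz")
cv2.imwrite("pics/f1.png",np.hstack([cv2.resize(a["image"][180:320,260:400],(400,400),interpolation=cv2.INTER_CUBIC),cv2.resize(b["image"][180:300,310:450],(400,343),interpolation=cv2.INTER_CUBIC)[:0] if 0 else cv2.resize(b["image"][175:300,315:440],(400,400),interpolation=cv2.INTER_CUBIC)]))
cv2.imwrite("pics/f2.png",b["image"])
W=xyz(b);P=W[(W[...,2]>.10)&(W[...,0]>.45)&(W[...,0]<.56)&(W[...,1]>-.03)&(W[...,1]<.05)]
for lo,hi in((.45,.503),(.508,.56)):
    q=P[(P[:,0]>lo)&(P[:,0]<hi)];print(len(q),q.min(0) if len(q) else'',q.max(0) if len(q) else '',np.percentile(q[:,2],95) if len(q) else '')
t=b;G=cv2.GaussianBlur(cv2.cvtColor(t["image"],cv2.COLOR_BGR2GRAY).astype(float),(0,0),.8)
for r0 in (264,265,266):
    row=G[r0,300:325];d=np.diff(row);i=int(np.argmax(d));print("free",ray(t,300+i+.5,r0,.065)[:2])
    row=G[r0,390:412];d=-np.diff(row);i=int(np.argmax(d));print("stop end",ray(t,390+i+.5,r0,.065)[:2])
D=cv2.absdiff(b["image"],t0["image"]).max(2)
for n,(x0,x1,y0,y1) in dict(can=(175,220,195,240),hammer=(485,530,230,355),brush=(290,325,118,210),red=(112,152,278,314),orange=(360,432,298,392)).items(): print(n,D[y0:y1,x0:x1].max(),(D[y0:y1,x0:x1]>30).sum())
E
python3 bar.py
```

```text
95 [ 0.4769 -0.0036  0.1013] [0.4927 0.0218 0.1354] 0.1331539234657219
104 [ 0.5219 -0.0031  0.1016] [0.5374 0.0226 0.1361] 0.13238874827332642
free [0.5083 0.045 ]
stop end [ 0.5118 -0.1537]
free [0.5061 0.045 ]
stop end [ 0.5096 -0.1537]
free [0.504  0.0449]
stop end [ 0.5074 -0.1538]
can 12 0
hammer 11 0
brush 10 0
red 118 682
orange 12 0
225 bar bearing 0.5448312 via stud->centroid 0.54460865 0.6190003 -0.15151499
```

View pics/f1.png

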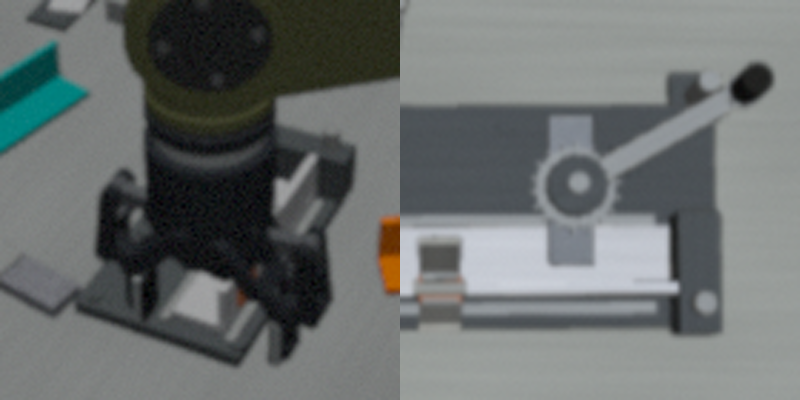

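View pics/f2.png

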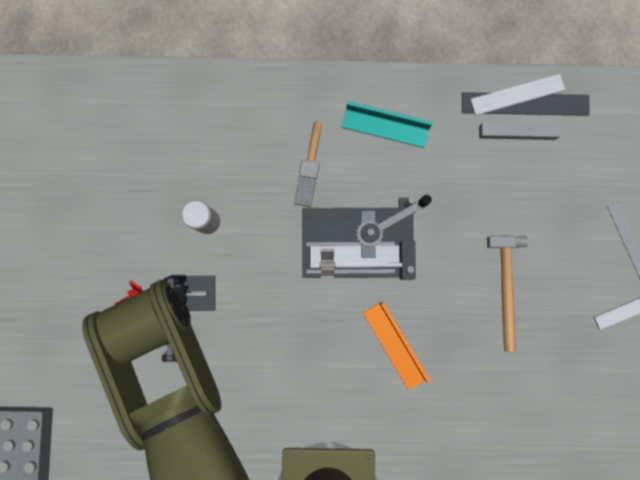

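```bash
python3 -c "
from workcell import env
print(env.hand_in())"
```

```text
the job is handed in; nothing more can be done
None
```

I finished the job in the order asked and handed it in at about 33 s. The robot had moved clear and was touching nothing.

| Step | Last check |
|---|---|
| Angle home | Its end is at y ≈ −0.154, level with the stop face (−0.154). It took about 20 N against the stop, and its position was unchanged in the last picture. |
| Strap tight | Took three clockwise swings. The strap top dropped from 37 to 34 mm, which is the 23 mm flat leg plus the 11 mm strap. |
| Handle at rear stop | Bar bearing is 0.545 rad. I felt the rear stop at about 0.55. |
| Earth clamp | Clipped about 35 mm from the free end. Both handle tops are at about 133 mm, the height for fully down and upright. |
| Can, hammer, brush | No pixels changed between the first and last pictures. |

**Strap resistance:** The end of the tightening did not feel rigid. Resistance climbed steadily to about 35 N at the knob, and on a trial push beyond that the ratchet appeared to slip one tooth. The resistance then came back at the same point one tooth on. I took that as the nut already being on its hard stop, but I could not read the nut angle directly.

**Red clamp:** The arm hid the red clamp in the last top view, so I did not recheck it, but I never touched it.

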